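# Stack and clamp the wedge ingots

## Task

Draw the jig's sliding jaw back and stack all the brass ingots on the bench in one column on the jig's stacking place, in level layers of two: each layer is one ingot with a second laid on it turned end for end, so that thick lies on thin and the top is level again; the first layer lies lengthwise between the jaws and each further layer crosswise to the one below (an odd last ingot alone makes the last layer). When the stack is complete, slide the jaw up until it just bears on the bottom ingots, and leave it there; do not disturb the other things on the bench.

Things in the scene. Friction and masses are not known exactly. Their poses are not given: they have to be found in the camera images.
- jig_stack (a point): Stacking place of the steel clamping jig: point on top of its base plate (300 x 90 mm, 8 mm thick, fixed to the bench) over which the stack is centred. x runs along the jig towards its fixed jaw (steel plate 34 mm high, 70 mm wide, its face 44 mm from this point), y across it, z up. The ingots start on clear bench on the jig's -y side, level with its foot
- jaw (a joint): Sliding jaw of the jig, in m: 0 is drawn fully back (112 mm from the fixed jaw), it grows as the jaw slides along +x of jig_stack towards the fixed jaw (gap = 0.112 - value; travel 75 mm; 0.026 at an ingot lying lengthwise centred on the stacking place). Starts part-way shut, at a gap of 45 to 70 mm. About 2 N of friction keeps it where it is left
- jaw_grip (a point): Point on the black upright handle of the sliding jaw, 12 mm below its top; the handle is 22 mm along the jig, 20 mm across it, and stands 44 mm clear of the jaw's grey carriage (80 x 40 mm, its top 13 mm above the base plate). The handle is 70 mm behind the jaw's face (face plate 70 mm wide, 34 mm high). Axes as jig_stack
- jaw_face (a point): Middle of the sliding jaw's flat clamping face, 17.5 mm above the base plate; axes as jig_stack, so the jaw faces its +x
- I1_c (a point): Centre of a cast brass wedge ingot, 84 mm long, 44 wide, 30 thick at one end tapering evenly to 16 at the other (23 midway), 0.5 to 0.7 kg; all alike, may be absent; a dark round scar near the thick end of each broad face. x runs midway from thin to thick end, y across, z square to both; each broad face makes 4.8 degrees with x, so on the bench x points 4.8 degrees up at the thick end, the upper face slopes 9.5 degrees and this point is 11.5 mm up
- I2_c (a point): Centre of a cast brass wedge ingot, 84 mm long, 44 wide, 30 thick at one end tapering evenly to 16 at the other (23 midway), 0.5 to 0.7 kg; all alike, may be absent; a dark round scar near the thick end of each broad face. x runs midway from thin to thick end, y across, z square to both; each broad face makes 4.8 degrees with x, so on the bench x points 4.8 degrees up at the thick end, the upper face slopes 9.5 degrees and this point is 11.5 mm up
- I3_c (a point): Centre of a cast brass wedge ingot, 84 mm long, 44 wide, 30 thick at one end tapering evenly to 16 at the other (23 midway), 0.5 to 0.7 kg; all alike, may be absent; a dark round scar near the thick end of each broad face. x runs midway from thin to thick end, y across, z square to both; each broad face makes 4.8 degrees with x, so on the bench x points 4.8 degrees up at the thick end, the upper face slopes 9.5 degrees and this point is 11.5 mm up
- I4_c (a point): Centre of a cast brass wedge ingot, 84 mm long, 44 wide, 30 thick at one end tapering evenly to 16 at the other (23 midway), 0.5 to 0.7 kg; all alike, may be absent; a dark round scar near the thick end of each broad face. x runs midway from thin to thick end, y across, z square to both; each broad face makes 4.8 degrees with x, so on the bench x points 4.8 degrees up at the thick end, the upper face slopes 9.5 degrees and this point is 11.5 mm up
- I5_c (a point): Centre of a cast brass wedge ingot, 84 mm long, 44 wide, 30 thick at one end tapering evenly to 16 at the other (23 midway), 0.5 to 0.7 kg; all alike, may be absent; a dark round scar near the thick end of each broad face. x runs midway from thin to thick end, y across, z square to both; each broad face makes 4.8 degrees with x, so on the bench x points 4.8 degrees up at the thick end, the upper face slopes 9.5 degrees and this point is 11.5 mm up
- I6_c (a point): Centre of a cast brass wedge ingot, 84 mm long, 44 wide, 30 thick at one end tapering evenly to 16 at the other (23 midway), 0.5 to 0.7 kg; all alike, may be absent; a dark round scar near the thick end of each broad face. x runs midway from thin to thick end, y across, z square to both; each broad face makes 4.8 degrees with x, so on the bench x points 4.8 degrees up at the thick end, the upper face slopes 9.5 degrees and this point is 11.5 mm up
- plaster: Bystander, to be left where it is: white plaster disc, 128 mm across, 32 mm high; origin under its centre
- stub: Bystander, to be left where it is: short upright brass bar end, 28 mm across, 36 mm high; origin under its centre
- pot: Bystander, to be left where it is: steel cup, 72 mm across, 85 mm high; origin under its centre
- file: Bystander, to be left where it is: long hand tool with a wooden handle, lying flat; origin under its centre
- anvil: Bystander, to be left where it is: steel bench block, 70 x 70 x 30 mm; origin under its centre
There are look-alikes about, which are no part of the job. What is shaped like the part that bears I1_c but purple or turquoise is not meant.

How it is judged:
By the outcome, as a careful person would: the job done as asked, in the order asked, and still so for the second after the job is handed in, with the robot touching nothing.
Of I1, I2, I3, I4, I5, I6 only 4 to 6 are there at a start; the rules pass over those that are not, and their reading is None.
At some moment in a run one of I1, I2, I3, I4, I5, I6 may be knocked a few centimetres aside while the robot is not near it.
It also fails if it takes over 210 s, if anything falls off the work surface, if the arm or the gripper's body presses on something with over 40 N, if the wrist force passes 120 N, or if a joint passes its speed limit or range.

## Robot

A 6-joint arm with a two-finger parallel gripper is mounted at the origin on the work surface. World frame = base frame: x ahead of the robot, y to its left, z up, the work surface at z = 0. Lengths are in mm, angles in rad, forces in N, time in s.
With the tool pointing down it reaches from about 300 to 775 mm from the base axis. Payload 14.6 kg.
Tool frame: the origin (TCP) lies midway between the tips of the shut fingers; the grasp point (between the pads) lies 19 mm behind it; z points along the fingers, y is the direction in which the jaws open and shut (so a half turn about z gives the same grasp; the last joint's range is limited). The gripper opens to 94 mm and grips with 3 to 60 N. Pads are 16 mm wide; open, the fingers measure 119 mm over their backs; the gripper's body (75 mm by 177 mm) begins 78 mm behind the grasp point.
Start: joints at [-1.17, 0.3, 1.521, -0, 1.321, -0.067], TCP at [248, -490.903, 205.446] pointing down, gripper open.
Joint ranges: [-3.03, 3.03], [-0.79, 2.21], [0.23, 2.52], [-1.04, 4.18], [0, 3.07], [-2.55, 2.55]. Speed limits (rad/s): [2.22, 2.22, 2.57, 3.14, 3.14, 3.14].

## Interface

Orientations are given as [roll, pitch, yaw] about the fixed x, y, z axes, in that order (R = Rz(yaw) Ry(pitch) Rx(roll)).
In Python, from cell import read_state, camera, get_calibration, sign_off gives the robot as it stands.
- The arm moves only by the tool carry_out, never from a script. Its argument "series" is a list of rows, each an object with "delta_pos": the shift along the world's x, y, z in mm, a list of three; "turn": the turn, a rotation vector about the world's x, y, z in rad, a list of three; "hand": the opening, from 0 (shut) to 1 (fully open). A call has 1 to 8 rows; each row is the pose to reach, as a shift and turn from the pose commanded when the call began; what a row does not reach only later rows make up. A row lasts 1/8 s, in which the tool goes at most 62.5 mm and 10.7 degrees, less where a joint would pass 70% of its speed; a pose out of reach is approached as far as the arm can. A call with a gripper value outside its range is refused whole. The fingers move at their own pace and stop on an object; "squeeze" is the grip in N (left out, the last holds). Time passes only in rows, so rows that repeat a pose let the fingers close. It gives the time, the measured TCP pose, the force and the opening at its end, in the units of the state.
- read_state(): the state, without advancing time (a new reading comes with each control period).
- camera(name): name is "scene" or "top" or "wrist"; returns the picture (384x512x3 uint8, red, green, blue); there is no depth.
- get_calibration(name): a dict with "intrinsics" (3x3 intrinsics, pixels), "pose" (4x4, takes a point from camera to world coordinates). Camera axes: x right, y down, z forward; pixel columns grow to the right and rows downward; lengths in mm; the calibration is good to about 2 mm. A picture is of the moment at which its call begins: read the wrist's pose just before it. get_calibration takes no time and is no camera call; for the wrist camera it gives the pose at the moment of the call.
- sign_off(): hands the job in, once; it reports no verdict.
The state is a dict: "clock": time; "joints": joint angles; "qd": joint speeds; "effort": joint torques, N m; "eef_pos": TCP position; "eef_rot": TCP orientation; "wrist_force": force on the tool from outside, world axes, zero at the start; "moment": the same for the moment, N m; "finger_gap": finger opening in mm.
Only numpy, scipy, OpenCV 4.12 (cv2) and the standard library are available. Lean on these libraries where they do the work, as an engineer would, in place of code of your own. Each camera call takes 0.05 s, during which the arm holds its last target.

## Working session

There is one attempt and no reset: what is moved stays moved. The work goes in short steps, Python scripts to look and compute and a tool call to move; the robot and the scene stay as the last step left them, time stands still between calls to the robot, and variables do not carry over. Pictures are saved under pics/ and viewed, and the job is handed in when it is done.

Besides the shell and the picture viewer there is one more tool, called as a command line: name --argument value ..., lists and objects as JSON in quotes. carry_out: Moves the arm, as the interface text tells. Its arguments: {"type":"object","properties":{"series":{"type":"array"},"squeeze":{"type":"number"}},"required":["series"]}

```bash
ls; mkdir -p pics; python3 - <<'E'
from cell import *
import cv2
print(read_state())
for n in("scene","top","wrist"):
    c=get_calibration(n);print(n,c)
    cv2.imwrite(f"pics/{n}0.png",cv2.cvtColor(camera(n),cv2.COLOR_RGB2BGR))
E
```

```text
pics
{'clock': 0.0, 'joints': array([-1.16961736e+00,  3.00461945e-01,  1.52162210e+00,  1.57041628e-05,
        1.32069198e+00, -6.65691823e-02]), 'qd': array([ 1.68816336e-04, -3.54871111e-04,  1.85147453e-04, -3.60371830e-04,
       -4.03159552e-04, -7.39167959e-05]), 'effort': array([-1.50591990e-03, -5.31821108e+01, -3.52735233e+01,  7.07901525e-02,
        2.45206797e-02, -3.68955239e-05]), 'eef_pos': array([ 247.89006218, -490.65769609,  204.87400143]), 'eef_rot': array([-3.14041291e+00, -9.38952886e-05,  4.67744202e-01]), 'wrist_force': array([ 0.38515021, -0.8681899 , -0.06381958]), 'moment': array([-0.02771054,  0.00628248,  0.00774439]), 'finger_gap': 93.89261486022436}
scene {'intrinsics': array([[407.80904676,   0.        , 243.60568167],
       [  0.        , 407.80904676, 192.71505779],
       [  0.        ,   0.        ,   1.        ]]), 'pose': array([[-7.78778243e-01,  5.36270801e-01, -3.25450573e-01,
         9.14486627e+02],
       [ 6.27292581e-01,  6.63354717e-01, -4.08000659e-01,
         4.28048532e+02],
       [-2.90966722e-03, -5.21894766e-01, -8.53004916e-0
[... 465 characters left out ...]
],
       [-1.41080387e-02, -1.81838144e-01, -9.83227264e-01,
         1.49577470e+03],
       [ 0.00000000e+00,  0.00000000e+00,  0.00000000e+00,
         1.00000000e+00]])}
wrist {'intrinsics': array([[320.32209554,   0.        , 261.12388732],
       [  0.        , 320.32209554, 194.37895366],
       [  0.        ,   0.        ,   1.        ]]), 'pose': array([[ 4.52090999e-01, -8.67302626e-01, -2.08326388e-01,
         3.07463509e+02],
       [-8.91971743e-01, -4.39684944e-01, -1.05183458e-01,
        -4.62009485e+02],
       [-3.72086619e-04,  2.33373747e-01, -9.72387040e-01,
         3.84077320e+02],
       [ 0.00000000e+00,  0.00000000e+00,  0.00000000e+00,
         1.00000000e+00]])}
```

View pics/top0.png

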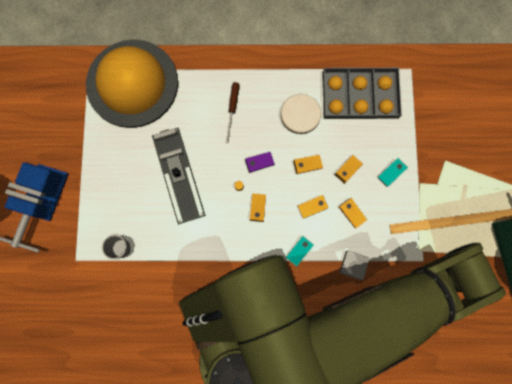

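View pics/scene0.png

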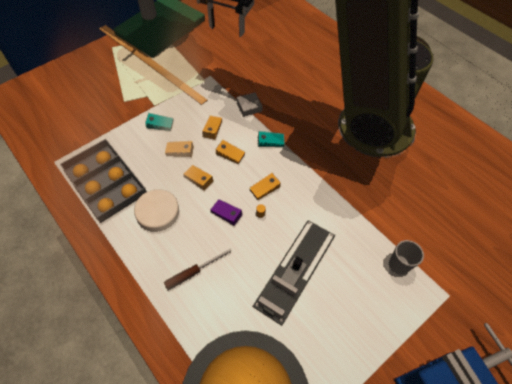

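View pics/wrist0.png

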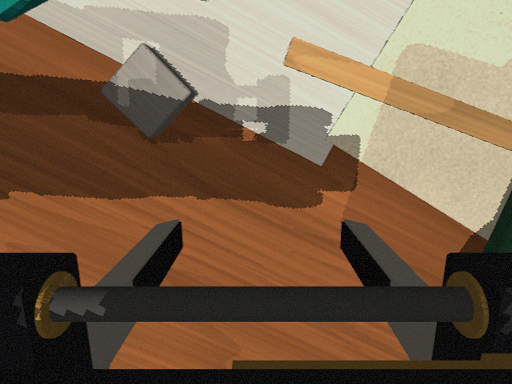

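```bash
python3 - <<'E'
import cv2
t=cv2.imread("pics/top0.png")
cv2.imwrite("pics/top_jig.png",cv2.resize(t[120:230,140:280],None,fx=5,fy=5,interpolation=cv2.INTER_CUBIC))
cv2.imwrite("pics/top_ing.png",cv2.resize(t[145:265,235:415],None,fx=4.4,fy=4.4,interpolation=cv2.INTER_CUBIC))
E
```

```text
(no output)
```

View pics/top_jig.png

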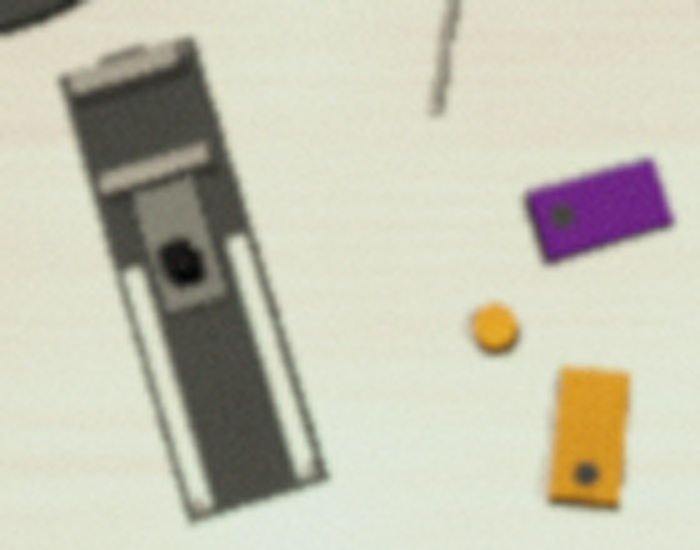

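View pics/top_ing.png

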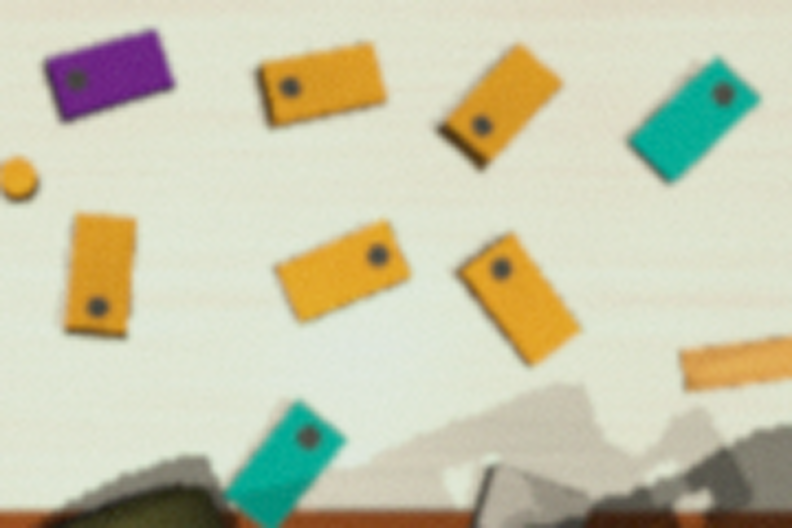

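```bash
cat > h.py <<'E'
import numpy as np, cv2
from cell import *
from scipy.spatial.transform import Rotation as Rn
def rays(cal,uv):
    uv=np.atleast_2d(uv).astype(float);K=cal["intrinsics"];P=cal["pose"]
    d=np.c_[(uv[:,0]-K[0,2])/K[0,0],(uv[:,1]-K[1,2])/K[1,1],np.ones(len(uv))]@P[:3,:3].T
    return P[:3,3],d
def onz(cal,uv,z):
    o,d=rays(cal,uv);t=(np.asarray(z)-o[2])/d[:,2];return o+d*t[:,None]
def proj(cal,p):
    p=np.atleast_2d(p);P=cal["pose"];c=(p-P[:3,3])@P[:3,:3];K=cal["intrinsics"]
    return np.c_[c[:,0]/c[:,2]*K[0,0]+K[0,2],c[:,1]/c[:,2]*K[1,1]+K[1,2]]
def shot(n,name):
    c=get_calibration(n);im=cv2.cvtColor(camera(n),cv2.COLOR_RGB2BGR);cv2.imwrite(f"pics/{name}.png",im);return c,im
def brass(im):
    h=cv2.cvtColor(im,cv2.COLOR_BGR2HSV);return cv2.inRange(h,(13,150,80),(27,255,255))
E
python3 - <<'E'
from h import *
c=get_calibration("top");im=cv2.imread("pics/top0.png")
def f(x,y): return (140+(x)/5-.4,120+(y)/5-.4)
q=onz(c,[f(62,78),f(190,38),f(328,478),f(190,522)],8)
print("base",q.round(1)); print(np.linalg.norm(q[0]-q[3]),np.linalg.norm(q[0]-q[1]))
print("handle",onz(c,[f(185,262)],65).round(1))
m=brass(im);cs,_=cv2.findContours(m,cv2.RETR_EXTERNAL,cv2.CHAIN_APPROX_NONE)
for k in cs:
    a=cv2.contourArea(k)
    if 40<a<800:
        r=cv2.minAreaRect(k);b=cv2.boxPoints(r);print(np.round(r[0]),round(a),onz(c,[r[0]],20)[0].round(0), r[1])
E
```

```text
base [[685.1 286.3   8. ]
 [711.4 205.2   8. ]
 [428.5 112.    8. ]
 [401.3 196.6   8. ]]
297.6639769128377 85.21474500207913
handle [[552.7 194.8  65. ]]
[481. 310.] 71 [ 147. -706.   20.] (13.495440483093262, 63.50796127319336)
[451. 221.] 790 [ 409. -637.   20.] (8.37987995147705, 121.40897369384766)
[353. 213.] 344 [ 434. -340.   20.] (26.600000381469727, 14.199999809265137)
[313. 206.] 318 [ 454. -218.   20.] (13.393258094787598, 26.655210494995117)
[257. 207.] 298 [452. -49.  20.] (12.9354829788208, 26.069976806640625)
[238. 185.] 44 [520.  10.  20.] (7.77817440032959, 7.071067810058594)
[349. 168.] 304 [ 572. -332.   20.] (12.727922439575195, 25.455841064453125)
[308. 163.] 312 [ 589. -206.   20.] (13.775084495544434, 25.923192977905273)
[360. 106.] 134 [ 774. -377.   20.] (13.0, 13.0)
[336. 106.] 132 [ 774. -298.   20.] (13.0, 13.0)
[386. 106.] 132 [ 777. -457.   20.] (13.0, 13.0)
[384.  82.] 132 [ 854. -457.   20.] (13.0, 13.0)
[360.  82.] 130 [ 857. -378.   20.] (12.0, 13.0)
[334.  82.] 132 [ 855. -298.   20.] (13.0, 13.0)
```

carry_out --series '[{"delta_pos": [299, 684, -20], "turn": [0, 0, -0.156], "hand": 1}, {"delta_pos": [299, 684, -20], "turn": [0, 0, -0.156], "hand": 1}, {"delta_pos": [299, 684, -20], "turn": [0, 0, -0.156], "hand": 1}, {"delta_pos": [299, 684, -20], "turn": [0, 0, -0.156], "hand": 1}, {"delta_pos": [299, 684, -20], "turn": [0, 0, -0.156], "hand": 1}, {"delta_pos": [299, 684, -20], "turn": [0, 0, -0.156], "hand": 1}, {"delta_pos": [299, 684, -20], "turn": [0, 0, -0.156], "hand": 1}, {"delta_pos": [299, 684, -20], "turn": [0, 0, -0.156], "hand": 1}]'

```text
clock: 1.15
eef_pos: [448.6, -30.9, 192.1]
eef_rot: [3.141, -0.0, 0.312]
wrist_force: [0.4, -0.6, -0.8]
finger_gap: 94.2
```

carry_out --series '[{"delta_pos": [98, 224, -40], "turn": [0, 0, 0], "hand": 1}, {"delta_pos": [98, 224, -40], "turn": [0, 0, 0], "hand": 1}, {"delta_pos": [98, 224, -40], "turn": [0, 0, 0], "hand": 1}, {"delta_pos": [98, 224, -40], "turn": [0, 0, 0], "hand": 1}, {"delta_pos": [98, 224, -40], "turn": [0, 0, 0], "hand": 1}, {"delta_pos": [98, 224, -40], "turn": [0, 0, 0], "hand": 1}]'

```text
clock: 1.9
eef_pos: [545.9, 190.7, 151.8]
eef_rot: [3.141, 0.001, 0.312]
wrist_force: [-0.7, 0.5, -0.3]
finger_gap: 94.1
```

```bash
python3 - <<'E'
from h import *
c,im=shot("wrist","w1")
np.save("cal_w1.npy",c["pose"]);s=read_state();print(s["eef_pos"],s["eef_rot"])
shot("top","top1")
E
```

```text
[545.99587924 190.25036202 152.18525048] [3.14148582e+00 1.49901948e-04 3.11164791e-01]
```

View pics/w1.png

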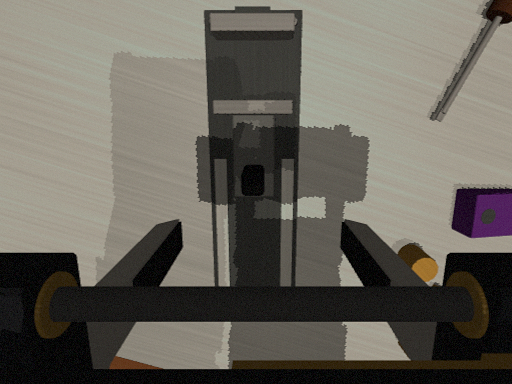

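View pics/top1.png

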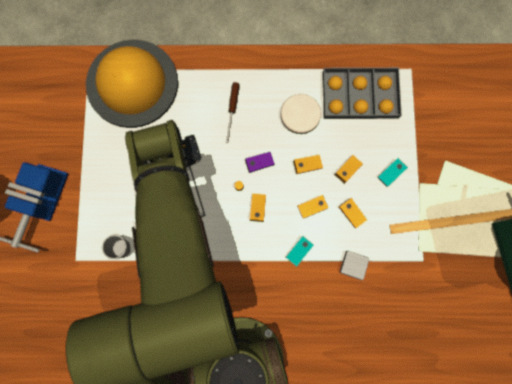

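```bash
python3 - <<'E'
from h import *
im=cv2.imread("pics/w1.png")
im=cv2.convertScaleAbs(im,alpha=1.6)
cv2.imwrite("pics/w1c.png",cv2.resize(im[0:205,180:325],None,fx=4,fy=4,interpolation=cv2.INTER_CUBIC)[:600])
cv2.imwrite("pics/w1d.png",cv2.resize(im[85:215,180:325],None,fx=4,fy=4,interpolation=cv2.INTER_CUBIC))
E
```

```text
(no output)
```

View pics/w1c.png

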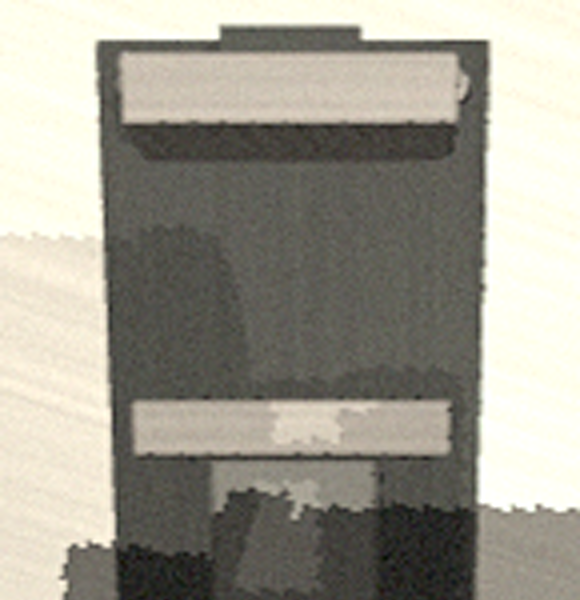

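View pics/w1d.png

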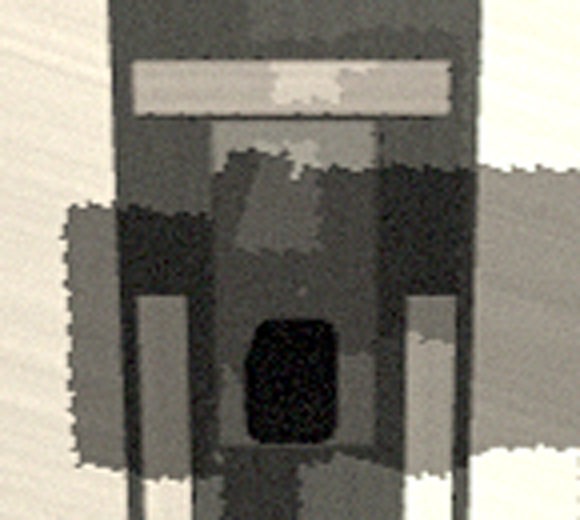

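```bash
python3 - <<'E'
from h import *
c=get_calibration("wrist");print(np.abs(c["pose"]-np.load("cal_w1.npy")).max())
c["pose"]=np.load("cal_w1.npy")
def f(x,y,y0=0): return (180+(x+.5)/4-.5,y0+(y+.5)/4-.5)
L=lambda p:[f(*a) for a in p]
fj=onz(c,L([(120,124),(458,124)]),42); fb=onz(c,L([(145,160),(452,160)]),8)
sj=onz(c,L([(132,401),(450,401)]),42.5)
hd=onz(c,[f(247,443,85),f(338,443,85)],65)
print("fix top",fj.round(1),"bot",fb.round(1));print("slide",sj.round(1),"handle far edge",hd.round(1))
for q in (fj,fb,sj): 
    d=q[0]-q[1];print(np.linalg.norm(d[:2]),np.degrees(np.arctan2(-d[0],d[1])))
edges=onz(c,L([(104,200),(483,200),(116,480),(476,480)]),8);print(edges.round(1))
d=edges[0]-edges[2];print(np.degrees(np.arctan2(d[1],d[0])));d=edges[1]-edges[3];print(np.degrees(np.arctan2(d[1],d[0])))
y=np.radians(17.8);ex=np.array([np.cos(y),np.sin(y)]);
for n,q in(("fj",fj),("fb",fb),("sj",sj),("hd",hd),("ed",edges)):
    ey=np.array([-ex[1],ex[0]]);print(n,(q[:,:2]@ex).round(1),(q[:,:2]@ey).round(1))
E
```

```text
0.8204338756571019
fix top [[662.6 271.6  42. ]
 [684.1 205.2  42. ]] bot [[663.3 271.3   8. ]
 [685.2 203.5   8. ]]
slide [[610.5 254.1  42.5]
 [631.7 188.7  42.5]] handle far edge [[542.6 205.8  65. ]
 [548.6 187.3  65. ]]
69.7792206309973 17.966520575201756
71.27005551255289 17.965386504371686
68.72216066208787 17.957425510261988
[[652.  278.    8. ]
 [679.3 193.7   8. ]
 [591.5 258.    8. ]
 [618.7 174.    8. ]]
18.27796640016698
18.05456288633832
fj [713.9 714.1] [ 56.1 -13.7]
fb [714.4 714.6] [ 55.5 -15.7]
sj [659.  659.2] [ 55.3 -13.4]
hd [579.5 579.6] [30.1 10.6]
ed [705.8 706.  642.1 642.3] [ 65.4 -23.2  64.8 -23.5]
```

carry_out --series '[{"delta_pos": [9, 9.5, -40], "turn": [0, 0, 0.003], "hand": 1}, {"delta_pos": [9, 9.5, -80], "turn": [0, 0, 0.003], "hand": 1}, {"delta_pos": [9, 9.5, -118], "turn": [0, 0, 0.003], "hand": 1}, {"delta_pos": [9, 9.5, -118], "turn": [0, 0, 0.003], "hand": 0.6}, {"delta_pos": [9, 9.5, -118], "turn": [0, 0, 0.003], "hand": 0}, {"delta_pos": [9, 9.5, -118], "turn": [0, 0, 0.003], "hand": 0}, {"delta_pos": [9, 9.5, -118], "turn": [0, 0, 0.003], "hand": 0}]' --squeeze 10

```text
clock: 2.88
eef_pos: [555.7, 200.7, 35.3]
eef_rot: [3.142, -0.002, 0.315]
wrist_force: [0.3, -0.6, 0.2]
finger_gap: 57.3
```

carry_out --series '[{"delta_pos": [0, 0, 0], "turn": [0, 0, 0], "hand": 0}, {"delta_pos": [0, 0, 0], "turn": [0, 0, 0], "hand": 0}, {"delta_pos": [0, 0, 0], "turn": [0, 0, 0], "hand": 0}, {"delta_pos": [0, 0, 0], "turn": [0, 0, 0], "hand": 0}, {"delta_pos": [0, 0, 0], "turn": [0, 0, 0], "hand": 0}, {"delta_pos": [0, 0, 0], "turn": [0, 0, 0], "hand": 0}]'

```text
clock: 3.62
eef_pos: [554.9, 201.5, 34.0]
eef_rot: [-3.14, 0.0, 0.315]
wrist_force: [-2.9, 6.4, -0.1]
finger_gap: 19.9
```

carry_out --series '[{"delta_pos": [-9.5, -3.1, 0], "turn": [0, 0, 0], "hand": 0}, {"delta_pos": [-19, -6.2, 0], "turn": [0, 0, 0], "hand": 0}, {"delta_pos": [-28.5, -9.3, 0], "turn": [0, 0, 0], "hand": 0}, {"delta_pos": [-38, -12.4, 0], "turn": [0, 0, 0], "hand": 0}, {"delta_pos": [-47.6, -15.5, 0], "turn": [0, 0, 0], "hand": 0}, {"delta_pos": [-51.4, -16.7, 0], "turn": [0, 0, 0], "hand": 0}, {"delta_pos": [-52.3, -17, 0], "turn": [0, 0, 0], "hand": 0}, {"delta_pos": [-52.3, -17, 0], "turn": [0, 0, 0], "hand": 0}]' --squeeze 20

```text
clock: 4.62
eef_pos: [502.5, 184.5, 34.0]
eef_rot: [-3.14, 0.0, 0.315]
wrist_force: [-2.4, 7.9, -0.6]
finger_gap: 19.5
```

carry_out --series '[{"delta_pos": [-1, -0.3, 0], "turn": [0, 0, 0], "hand": 0}, {"delta_pos": [-1.9, -0.6, 0], "turn": [0, 0, 0], "hand": 0}, {"delta_pos": [-1.9, -0.6, 0], "turn": [0, 0, 0], "hand": 0}]'

```text
clock: 5.0
eef_pos: [500.7, 183.9, 34.0]
eef_rot: [-3.14, -0.0, 0.315]
wrist_force: [-0.9, 8.1, -1.9]
finger_gap: 19.8
```

carry_out --series '[{"delta_pos": [-1, -0.3, 0], "turn": [0, 0, 0], "hand": 0}, {"delta_pos": [-1.9, -0.6, 0], "turn": [0, 0, 0], "hand": 0}, {"delta_pos": [-1.9, -0.6, 0], "turn": [0, 0, 0], "hand": 0}]'

```text
clock: 5.38
eef_pos: [500.0, 183.7, 34.0]
eef_rot: [-3.14, -0.003, 0.315]
wrist_force: [8.9, 12.7, -9.8]
finger_gap: 20.0
```

carry_out --series '[{"delta_pos": [0, 0, 0], "turn": [0, 0, 0], "hand": 0.6}, {"delta_pos": [0, 0, 0], "turn": [0, 0, 0], "hand": 0.6}, {"delta_pos": [0, 0, 20], "turn": [0, 0, 0], "hand": 0.6}, {"delta_pos": [0, 0, 50], "turn": [0, 0, 0], "hand": 0.6}, {"delta_pos": [0, 0, 50], "turn": [0, 0, 1.571], "hand": 0.6}, {"delta_pos": [0, 0, 50], "turn": [0, 0, 1.571], "hand": 0.6}, {"delta_pos": [0, 0, 50], "turn": [0, 0, 1.571], "hand": 0.6}, {"delta_pos": [0, 0, 50], "turn": [0, 0, 1.571], "hand": 0.6}]'

```text
clock: 6.38
eef_pos: [499.0, 182.2, 84.1]
eef_rot: [-3.142, 0.0, 1.071]
wrist_force: [-0.5, -0.7, -0.4]
finger_gap: 56.3
```

carry_out --series '[{"delta_pos": [0, 0, 0], "turn": [0, 0, 0.823], "hand": 0.6}, {"delta_pos": [0, 0, 0], "turn": [0, 0, 0.823], "hand": 0.6}, {"delta_pos": [0, 0, 0], "turn": [0, 0, 0.823], "hand": 0.6}, {"delta_pos": [0, 0, 0], "turn": [0, 0, 0.823], "hand": 0.6}, {"delta_pos": [0, 0, 0], "turn": [0, 0, 0.823], "hand": 0.6}, {"delta_pos": [0, 0, 0], "turn": [0, 0, 0.823], "hand": 0.6}]'

```text
clock: 7.12
eef_pos: [499.1, 182.3, 84.1]
eef_rot: [-3.141, 0.0, 1.887]
wrist_force: [-0.0, 0.5, 0.1]
finger_gap: 56.7
```

carry_out --series '[{"delta_pos": [1, 1.4, -25], "turn": [0, 0, 0], "hand": 0.6}, {"delta_pos": [1, 1.4, -50], "turn": [0, 0, 0], "hand": 0.6}, {"delta_pos": [1, 1.4, -50], "turn": [0, 0, 0], "hand": 0.3}, {"delta_pos": [1, 1.4, -50], "turn": [0, 0, 0], "hand": 0}, {"delta_pos": [1, 1.4, -50], "turn": [0, 0, 0], "hand": 0}, {"delta_pos": [1, 1.4, -50], "turn": [0, 0, 0], "hand": 0}, {"delta_pos": [1, 1.4, -50], "turn": [0, 0, 0], "hand": 0}, {"delta_pos": [1, 1.4, -50], "turn": [0, 0, 0], "hand": 0}]' --squeeze 20

```text
clock: 8.12
eef_pos: [500.9, 184.0, 34.8]
eef_rot: [3.139, 0.0, 1.888]
wrist_force: [4.8, 1.7, 5.1]
finger_gap: 22.0
```

carry_out --series '[{"delta_pos": [-0.5, -0.2, 0], "turn": [0, 0, 0], "hand": 0}, {"delta_pos": [-0.5, -0.2, 0], "turn": [0, 0, 0], "hand": 0}]'

```text
clock: 8.38
eef_pos: [500.9, 184.0, 34.8]
eef_rot: [3.138, -0.0, 1.888]
wrist_force: [9.5, 3.2, 1.3]
finger_gap: 21.9
```

carry_out --series '[{"delta_pos": [-0.9, -0.3, 0], "turn": [0, 0, 0], "hand": 0}, {"delta_pos": [-0.9, -0.3, 0], "turn": [0, 0, 0], "hand": 0}]'

```text
clock: 8.62
eef_pos: [500.9, 184.0, 34.9]
eef_rot: [3.136, -0.0, 1.888]
wrist_force: [17.5, 6.5, -4.3]
finger_gap: 21.9
```

carry_out --series '[{"delta_pos": [0.9, 0.3, 0], "turn": [0, 0, 0], "hand": 0.5}, {"delta_pos": [0.9, 0.3, 0], "turn": [0, 0, 0], "hand": 1}, {"delta_pos": [0.9, 0.3, 40], "turn": [0, 0, 0], "hand": 1}, {"delta_pos": [0.9, 0.3, 75], "turn": [0, 0, 0], "hand": 1}, {"delta_pos": [17, -233, 75], "turn": [0, 0, 1.253], "hand": 1}, {"delta_pos": [17, -233, 75], "turn": [0, 0, 1.253], "hand": 1}, {"delta_pos": [17, -233, 75], "turn": [0, 0, 1.253], "hand": 1}, {"delta_pos": [17, -233, 75], "turn": [0, 0, 1.253], "hand": 1}]'

```text
clock: 9.62
eef_pos: [514.9, -40.9, 109.0]
eef_rot: [-3.141, -0.001, 2.563]
wrist_force: [0.4, 0.4, -1.2]
finger_gap: 93.4
```

carry_out --series '[{"delta_pos": [1, 0, 0], "turn": [0, 0, 0.507], "hand": 1}, {"delta_pos": [1, 0, 0], "turn": [0, 0, 0.507], "hand": 1}, {"delta_pos": [1, 0, 0], "turn": [0, 0, 0.507], "hand": 1}, {"delta_pos": [1, 0, 0], "turn": [0, 0, 0.507], "hand": 1}]'

```text
clock: 10.12
eef_pos: [516.1, -39.1, 108.9]
eef_rot: [3.142, -0.001, 3.063]
wrist_force: [0.3, -0.2, 0.1]
finger_gap: 94.0
```

```bash
cat >> h.py <<'E'
def ingot(im,c,near,name=None):
    """near: pixel guess. top face quad -> centre xy, yaw of thin->thick"""
    m=brass(im);m=cv2.morphologyEx(m,cv2.MORPH_CLOSE,np.ones((15,15)))
    cs,_=cv2.findContours(m,cv2.RETR_EXTERNAL,cv2.CHAIN_APPROX_NONE)
    k=min((k for k in cs if cv2.contourArea(k)>800),key=lambda k:np.linalg.norm(cv2.minAreaRect(k)[0]-np.array(near)))
    mm=np.zeros_like(m);cv2.drawContours(mm,[k],-1,255,-1)
    g=cv2.cvtColor(im,cv2.COLOR_BGR2HSV)
    sc=cv2.bitwise_and(cv2.erode(mm,np.ones((9,9))),cv2.inRange(g,(0,0,0),(180,140,110)))
    M=cv2.moments(sc,True);s=np.array([M["m10"],M["m01"]])/max(M["m00"],1)
    eps=.02
    hull=cv2.convexHull(k)
    for eps in np.arange(.02,.1,.005):
        q=cv2.approxPolyDP(hull,eps*cv2.arcLength(hull,True),True)[:,0].astype(float)
        if len(q)==4:break
    # refine: fit lines to contour pts near each side
    P=k[:,0].astype(float);ls=[]
    for i in range(4):
        a,b=q[i],q[(i+1)%4];d=(b-a)/np.linalg.norm(b-a);n=np.array([-d[1],d[0]]);t=(P-a)@d;L=np.linalg.norm(b-a)
        w=P[(abs((P-a)@n)<3)&(t>.12*L)&(t<.88*L)]
        vx,vy,x0,y0=cv2.fitLine(w.astype(np.float32),cv2.DIST_HUBER,0,.01,.01).ravel()
        nn=np.array([-vy,vx]);o=nn@(np.array([x0,y0])-q.mean(0));nn=nn*np.sign(o);ls.append((nn,nn@np.array([x0,y0])+.5))
    q=np.array([np.linalg.solve(np.array([ls[i-1][0],ls[i][0]]),[ls[i-1][1],ls[i][1]]) for i in range(4)])
    # order so edge q0q1 is thick end
    w0=np.linalg.norm(q[0]-q[1]);w1=np.linalg.norm(q[1]-q[2])
    ends=[(0,1,2,3),(2,3,0,1)] if w0<w1 else [(1,2,3,0),(3,0,1,2)]
    e=min(ends,key=lambda e:np.linalg.norm((q[e[0]]+q[e[1]])/2-s));q=q[list(e)]
    W=onz(c,q,[29.9,29.9,16,16]);T=(W[0]+W[1])/2;N=(W[2]+W[3])/2
    d=(T-N)[:2];L=np.linalg.norm(d);yaw=np.arctan2(d[1],d[0]);u=d/L
    ctr=((T+N)/2)[:2]+.95*u
    s1=onz(c,[s],27)[0]
    print("px",q.round(1).tolist(),"scar",s.round(1),"n",M["m00"]);print("len",L.round(1),"(83.1) w",np.linalg.norm(W[0]-W[1]).round(1),np.linalg.norm(W[2]-W[3]).round(1))
    print("centre",ctr.round(1),"yaw",yaw.round(4),np.degrees(yaw).round(1))
    if name:
        v=im.copy();cv2.polylines(v,[np.round(q).astype(int)],True,(255,0,255),1);cv2.circle(v,tuple(np.round(s).astype(int)),2,(0,255,0),-1);cv2.imwrite(f"pics/{name}.png",v)
    return ctr,yaw
E
cat > look.py <<'E'
from h import *
import sys
n=sys.argv[1];c,im=shot("wrist",n);s=read_state();print("tcp",s["eef_pos"].round(1),s["eef_rot"].round(4),s["clock"])
o=c["pose"][:3,3]
nad=proj(c,[[o[0],o[1],20]])[0];print("nadir",nad.round(0),"cam",o.round(0))
ctr,yaw=ingot(im,c,nad,n+"m")
R=Rn.from_euler("xyz",s["eef_rot"]).as_matrix()
# bias measured on the jig: true = seen +1.0 toolx -1.6 tooly
cc=ctr+ (1.0*R[:2,0]-1.6*R[:2,1])
print("corrected",cc.round(1),"delta",(cc-s["eef_pos"][:2]).round(1),"dyaw(mod pi)",round((yaw-s["eef_rot"][2]+np.pi/2)%np.pi-np.pi/2,3))
E
python3 look.py a1
```

```text
tcp [516.2 -39.1 108.9] [ 3.1416e+00 -7.0000e-04  3.0614e+00] 10.175
nadir [261. 118.] cam [449. -35. 288.]
px [[213.9, 69.0], [271.1, 70.9], [268.1, 173.9], [218.3, 172.0]] scar [242.7  90.4] n 340.0
len 81.4 (83.1) w 43.4 42.8
centre [452.  -50.6] yaw 3.0489 174.7
corrected [450.8 -52.1] delta [-65.3 -13. ] dyaw(mod pi) -0.012
```

View pics/a1m.png

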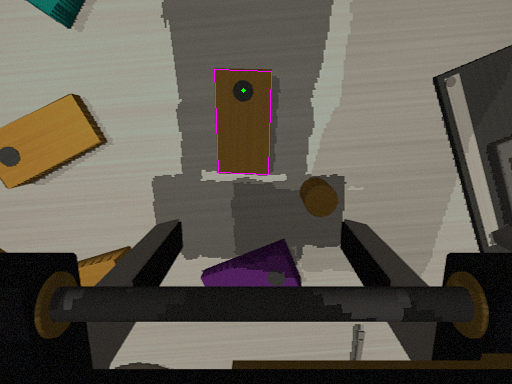

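carry_out --series '[{"delta_pos": [-65.3, -13, 0], "turn": [0, 0, -0.012], "hand": 1}, {"delta_pos": [-65.3, -13, -40], "turn": [0, 0, -0.012], "hand": 1}, {"delta_pos": [-65.3, -13, -85], "turn": [0, 0, -0.012], "hand": 1}, {"delta_pos": [-65.3, -13, -105], "turn": [0, 0, -0.012], "hand": 1}, {"delta_pos": [-65.3, -13, -105], "turn": [0, 0, -0.012], "hand": 0.6}, {"delta_pos": [-65.3, -13, -105], "turn": [0, 0, -0.012], "hand": 0.3}, {"delta_pos": [-65.3, -13, -105], "turn": [0, 0, -0.012], "hand": 0.2}, {"delta_pos": [-65.3, -13, -105], "turn": [0, 0, -0.012], "hand": 0.2}]' --squeeze 30

```text
clock: 11.18
eef_pos: [451.5, -52.2, 4.7]
eef_rot: [-3.141, 0.001, 3.052]
wrist_force: [0.3, -1.4, -0.5]
finger_gap: 57.3
```

carry_out --series '[{"delta_pos": [0, 0, 0], "turn": [0, 0, 0], "hand": 0.2}, {"delta_pos": [0, 0, 0], "turn": [0, 0, 0], "hand": 0.2}, {"delta_pos": [0, 0, 0], "turn": [0, 0, 0], "hand": 0.2}]'

```text
clock: 11.55
eef_pos: [451.4, -51.8, 4.4]
eef_rot: [3.141, 0.001, 3.052]
wrist_force: [0.0, 4.8, 4.5]
finger_gap: 44.2
```

```bash
python3 - <<'E'
from h import *
s=read_state();print(s["eef_pos"],s["eef_rot"],s["finger_gap"])
shot("wrist","a2");shot("scene","s2")
E
```

```text
[451.39751799 -51.79009908   4.40676981] [3.14101765e+00 5.44285045e-04 3.05222161e+00] 44.189747265547844
```

View pics/a2.png

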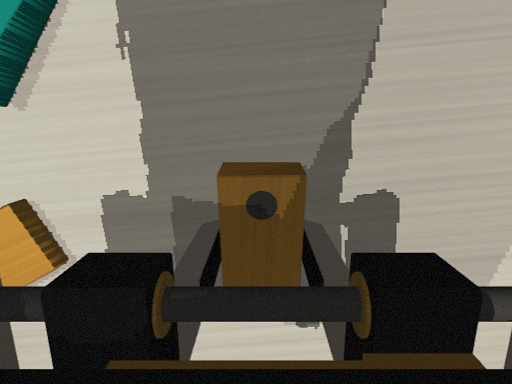

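carry_out --series '[{"delta_pos": [0, 0, 40], "turn": [0, 0, 0], "hand": 0.2}, {"delta_pos": [10, 15, 85], "turn": [0, 0, 0.1], "hand": 0.2}, {"delta_pos": [180.2, 278.2, 85], "turn": [0, 0, 0.404], "hand": 0.2}, {"delta_pos": [180.2, 278.2, 85], "turn": [0, 0, 0.404], "hand": 0.2}, {"delta_pos": [180.2, 278.2, 85], "turn": [0, 0, 0.404], "hand": 0.2}, {"delta_pos": [180.2, 278.2, 85], "turn": [0, 0, 0.404], "hand": 0.2}, {"delta_pos": [180.2, 278.2, 85], "turn": [0, 0, 0.404], "hand": 0.2}, {"delta_pos": [180.2, 278.2, 85], "turn": [0, 0, 0.404], "hand": 0.2}]'

```text
clock: 12.65
eef_pos: [631.4, 229.2, 86.6]
eef_rot: [3.141, -0.002, -2.824]
wrist_force: [-0.4, -0.5, -7.2]
finger_gap: 43.7
```

carry_out --series '[{"delta_pos": [0, 0, 0], "turn": [0, 0, 0], "hand": 0.2}, {"delta_pos": [0, 0, 0], "turn": [0, 0, 0], "hand": 0.2}]'

```text
clock: 12.9
eef_pos: [631.0, 224.9, 89.0]
eef_rot: [-3.141, -0.001, -2.828]
wrist_force: [0.4, -0.2, -6.1]
finger_gap: 43.6
```

```bash
python3 - <<'E'
from h import *
s=read_state();print(s["eef_pos"],s["eef_rot"],s["finger_gap"],s["wrist_force"])
shot("wrist","a3")
E
```

```text
[630.97651519 224.90599957  88.95353899] [-3.14146807e+00 -7.83109039e-04 -2.82796452e+00] 43.55421631383982 [ 0.3562558  -0.18946864 -6.13270504]
```

View pics/a3.png

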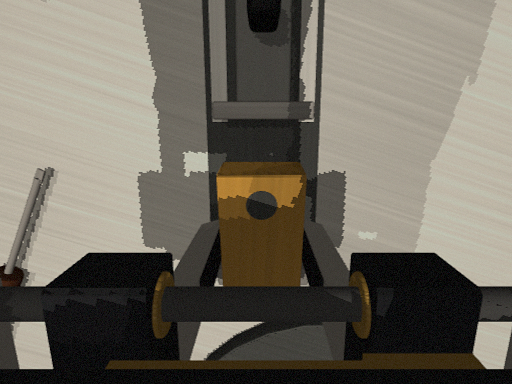

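carry_out --series '[{"delta_pos": [0.6, 1.5, 0], "turn": [0, 0, 0], "hand": 0.2}, {"delta_pos": [0.6, 1.5, -40], "turn": [0, 0, 0], "hand": 0.2}, {"delta_pos": [0.6, 1.5, -60], "turn": [0, 0, 0], "hand": 0.2}, {"delta_pos": [0.6, 1.5, -70], "turn": [0, 0, 0], "hand": 0.2}, {"delta_pos": [0.6, 1.5, -74], "turn": [0, 0, 0], "hand": 0.2}, {"delta_pos": [0.6, 1.5, -75.5], "turn": [0, 0, 0], "hand": 0.2}, {"delta_pos": [0.6, 1.5, -75.5], "turn": [0, 0, 0], "hand": 0.2}]'

```text
clock: 13.82
eef_pos: [632.3, 227.7, 14.3]
eef_rot: [-3.142, 0.001, -2.827]
wrist_force: [-1.1, -0.2, -6.1]
finger_gap: 43.5
```

carry_out --series '[{"delta_pos": [0, 0, -1], "turn": [0, 0, 0], "hand": 0.2}, {"delta_pos": [0, 0, -1], "turn": [0, 0, 0], "hand": 0.2}]'

```text
clock: 14.08
eef_pos: [632.0, 227.6, 12.7]
eef_rot: [-3.142, 0.0, -2.827]
wrist_force: [-0.1, 0.3, -6.2]
finger_gap: 44.0
```

carry_out --series '[{"delta_pos": [-0.3, -1, 0], "turn": [0, 0, 0], "hand": 0.2}, {"delta_pos": [-0.3, -1, -0.6], "turn": [0, 0, 0], "hand": 0.2}, {"delta_pos": [-0.3, -1, -0.6], "turn": [0, 0, 0], "hand": 0.2}]'

```text
clock: 14.45
eef_pos: [631.7, 226.4, 12.5]
eef_rot: [-3.141, 0.0, -2.827]
wrist_force: [-4.6, -2.9, 2.4]
finger_gap: 43.6
```

carry_out --series '[{"delta_pos": [0, 0, 0.3], "turn": [0, 0, 0], "hand": 1}, {"delta_pos": [0, 0, 0.5], "turn": [0, 0, 0], "hand": 1}, {"delta_pos": [0, 0, 0.5], "turn": [0, 0, 0], "hand": 1}, {"delta_pos": [0, 0, 40], "turn": [0, 0, 0], "hand": 1}, {"delta_pos": [0, 0, 100], "turn": [0, 0, 0], "hand": 1}, {"delta_pos": [63, 20, 100], "turn": [0, 0, 0], "hand": 1}, {"delta_pos": [63, 20, 100], "turn": [0, 0, 0], "hand": 1}, {"delta_pos": [63, 20, 100], "turn": [0, 0, 0], "hand": 1}]'

```text
clock: 15.45
eef_pos: [694.7, 246.6, 111.1]
eef_rot: [3.142, -0.001, -2.827]
wrist_force: [-0.3, -0.9, -0.5]
finger_gap: 94.2
```

```bash
python3 look.py a4
```

```text
tcp [694.4 246.5 111.4] [ 3.1416e+00 -7.0000e-04 -2.8268e+00] 15.5
nadir [261. 118.] cam [631. 224. 290.]
px [[232.6, 63.5], [287.4, 63.5], [282.3, 171.5], [235.2, 171.5]] scar [261.6  86.1] n 365.0
len 85.4 (83.1) w 41.7 40.8
centre [632.3 223.3] yaw -2.8402 -162.7
corrected [631.9 221.4] delta [-62.5 -25.1] dyaw(mod pi) -0.013
```

View pics/a4m.png

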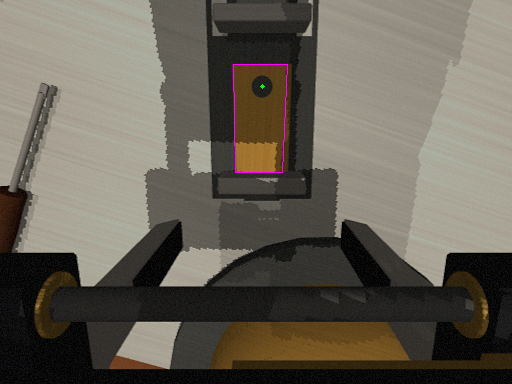

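```bash
python3 - <<'E'
from h import *
im=cv2.imread("pics/a4.png")
im=cv2.convertScaleAbs(im,alpha=1.8)
cv2.imwrite("pics/a4c.png",cv2.resize(im[50:205,200:325],None,fx=4,fy=3.8,interpolation=cv2.INTER_NEAREST))
im=cv2.imread("pics/a1.png")
im=cv2.convertScaleAbs(im,alpha=1.8)
cv2.imwrite("pics/a1c.png",cv2.resize(im[50:205,180:305],None,fx=4,fy=3.8,interpolation=cv2.INTER_NEAREST))
E
```

```text
(no output)
```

View pics/a4c.png

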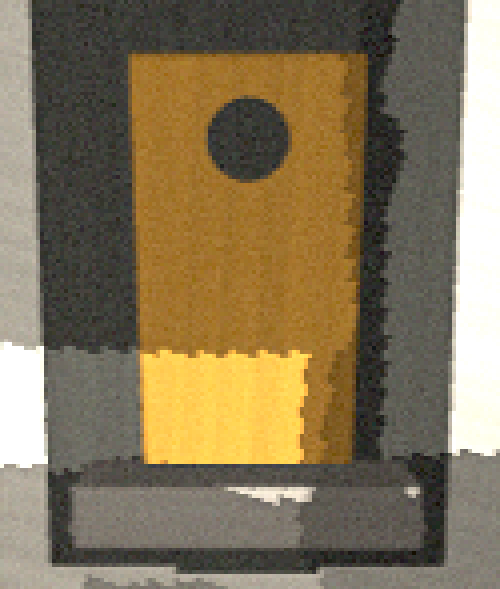

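View pics/a1c.png

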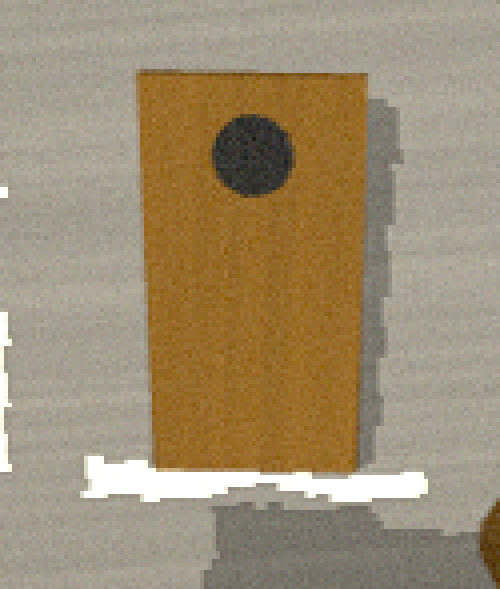

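```bash
sed -i 's/(13,150,80),(27,255,255)/(12,150,45),(28,255,255)/' h.py; sed -i 's/\[29.9,29.9,16,16\])/np.array([29.9,29.9,16,16])+z0)/; s/def ingot(im,c,near,name=None)/def ingot(im,c,near,name=None,z0=0)/' h.py
python3 - <<'E'
from h import *
c=get_calibration("wrist");im=cv2.imread("pics/a4.png")
q=[(200+(x+.5)/4-.5,50+(y+.5)/3.8-.5) for x,y in [(130,54),(368,54),(353,465),(143,465)]]
W=onz(c,q,[37.9,37.9,24,24]);J=onz(c,[(262,50+487/3.8-.5)],42)
ex=np.array([.9511,.3090]);ey=np.array([-.309,.9511])
print((W[:,:2]@ex).round(1),(W[:,:2]@ey).round(1),"fixed face",(J[:,:2]@ex).round(1))
ingot(im,c,(261,118),"a4n",8)
E
```

```text
[629.7 629.6 712.8 712.9] [-3.1 40.9 41.  -3.2] fixed face [714.3]
px [[231.7, 63.5], [291.5, 63.5], [287.8, 171.5], [235.1, 171.5]] scar [261.6  86.1] n 365.0
len 83.0 (83.1) w 44.2 44.3
centre [631.4 224.8] yaw -2.8266 -162.0
```

```bash
python3 - <<'E'
from h import *
c=get_calibration("wrist");s=read_state()
def T(p,r):
    M=np.eye(4);M[:3,:3]=Rn.from_euler("xyz",r).as_matrix();M[:3,3]=p;return M
X=np.linalg.inv(T(s["eef_pos"],s["eef_rot"]))@c["pose"];print(X.round(3))
c["pose"]=T([516.2,-39.1,108.9],[3.1416,-.0007,3.0614])@X
ingot(cv2.imread("pics/a1.png"),c,(261,118),"a1n")
E
```

```text
[[ 1.00000e-03 -9.73000e-01 -2.33000e-01  6.80660e+01]
 [ 1.00000e+00  1.00000e-03 -0.00000e+00 -1.22100e+00]
 [ 1.00000e-03 -2.33000e-01  9.73000e-01 -1.79159e+02]
 [ 0.00000e+00  0.00000e+00  0.00000e+00  1.00000e+00]]
px [[213.8, 68.5], [271.0, 68.5], [268.6, 173.9], [218.3, 172.0]] scar [242.7  90.4] n 340.0
len 82.5 (83.1) w 43.3 43.2
centre [451. -50.] yaw 3.0502 174.8
```

carry_out --series '[{"delta_pos": [-314, -628, 0], "turn": [0, 0, -2.81], "hand": 1}, {"delta_pos": [-314, -628, 0], "turn": [0, 0, -2.81], "hand": 1}, {"delta_pos": [-314, -628, 0], "turn": [0, 0, -2.81], "hand": 1}, {"delta_pos": [-314, -628, 0], "turn": [0, 0, -2.81], "hand": 1}, {"delta_pos": [-314, -628, 0], "turn": [0, 0, -2.81], "hand": 1}, {"delta_pos": [-314, -628, 0], "turn": [0, 0, -2.81], "hand": 1}, {"delta_pos": [-314, -628, 0], "turn": [0, 0, -2.81], "hand": 1}, {"delta_pos": [-314, -628, 0], "turn": [0, 0, -2.81], "hand": 1}]'

```text
clock: 16.5
eef_pos: [469.3, -202.0, 112.5]
eef_rot: [3.141, 0.001, 1.95]
wrist_force: [0.4, -0.1, 0.5]
finger_gap: 94.3
```

carry_out --series '[{"delta_pos": [-89, -180, 0], "turn": [0, 0, -1.304], "hand": 1}, {"delta_pos": [-89, -180, 0], "turn": [0, 0, -1.304], "hand": 1}, {"delta_pos": [-89, -180, 0], "turn": [0, 0, -1.304], "hand": 1}, {"delta_pos": [-89, -180, 0], "turn": [0, 0, -1.304], "hand": 1}, {"delta_pos": [-89, -180, 0], "turn": [0, 0, -1.304], "hand": 1}, {"delta_pos": [-89, -180, 0], "turn": [0, 0, -1.304], "hand": 1}, {"delta_pos": [-89, -180, 0], "turn": [0, 0, -1.304], "hand": 1}, {"delta_pos": [-89, -180, 0], "turn": [0, 0, -1.304], "hand": 1}]'

```text
clock: 17.5
eef_pos: [381.7, -380.3, 112.3]
eef_rot: [3.141, -0.0, 0.653]
wrist_force: [-0.3, -0.1, 0.2]
finger_gap: 93.8
```

```bash
sed -i 's/^cc=.*/cc=ctr+np.array([.4,1.7])/' look.py; python3 look.py e1
```

```text
tcp [ 381.8 -380.4  112.3] [3.1411 0.     0.6565] 17.55
nadir [261. 117.] cam [ 434. -341.  291.]
px [[234.1, 64.5], [290.8, 64.5], [285.7, 169.9], [236.0, 168.1]] scar [262.1  86.9] n 337.0
len 82.9 (83.1) w 43.4 43.2
centre [ 434.1 -342. ] yaw 0.6405 36.7
corrected [ 434.5 -340.3] delta [52.7 40. ] dyaw(mod pi) -0.016
```

View pics/e1m.png

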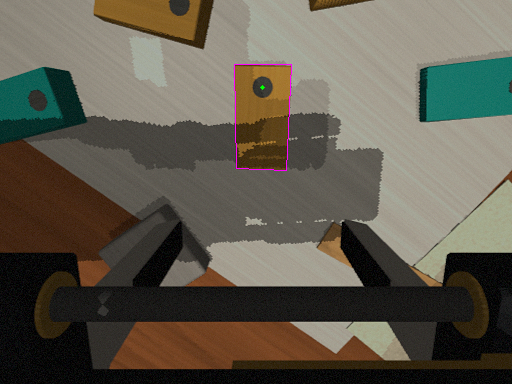

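carry_out --series '[{"delta_pos": [52.7, 40, 0], "turn": [0, 0, -0.016], "hand": 1}, {"delta_pos": [52.7, 40, -40], "turn": [0, 0, -0.016], "hand": 1}, {"delta_pos": [52.7, 40, -90], "turn": [0, 0, -0.016], "hand": 0.8}, {"delta_pos": [52.7, 40, -108], "turn": [0, 0, -0.016], "hand": 0.7}, {"delta_pos": [52.7, 40, -108], "turn": [0, 0, -0.016], "hand": 0.6}, {"delta_pos": [52.7, 40, -108], "turn": [0, 0, -0.016], "hand": 0.3}, {"delta_pos": [52.7, 40, -108], "turn": [0, 0, -0.016], "hand": 0.2}, {"delta_pos": [52.7, 40, -108], "turn": [0, 0, -0.016], "hand": 0.2}]'

```text
clock: 18.55
eef_pos: [435.0, -340.9, 5.2]
eef_rot: [3.141, -0.0, 0.636]
wrist_force: [-2.8, 2.8, 8.5]
finger_gap: 43.9
```

carry_out --series '[{"delta_pos": [0, 0, 0], "turn": [0, 0, 0], "hand": 0.2}, {"delta_pos": [0, 0, 0], "turn": [0, 0, 0], "hand": 0.2}]'

```text
clock: 18.8
eef_pos: [435.0, -340.9, 5.2]
eef_rot: [3.141, -0.0, 0.637]
wrist_force: [-2.1, 1.9, 7.6]
finger_gap: 43.5
```

carry_out --series '[{"delta_pos": [0, 0, 45], "turn": [0, 0, 0], "hand": 0.2}, {"delta_pos": [20, 40, 95], "turn": [0, 0, -0.1], "hand": 0.2}, {"delta_pos": [196, 567, 95], "turn": [0, 0, -0.322], "hand": 0.2}, {"delta_pos": [196, 567, 95], "turn": [0, 0, -0.322], "hand": 0.2}, {"delta_pos": [196, 567, 95], "turn": [0, 0, -0.322], "hand": 0.2}, {"delta_pos": [196, 567, 95], "turn": [0, 0, -0.322], "hand": 0.2}, {"delta_pos": [196, 567, 95], "turn": [0, 0, -0.322], "hand": 0.2}, {"delta_pos": [196, 567, 95], "turn": [0, 0, -0.322], "hand": 0.2}]'

```text
clock: 19.8
eef_pos: [571.0, 49.4, 97.9]
eef_rot: [-3.142, 0.0, 0.315]
wrist_force: [0.6, -0.2, -5.0]
finger_gap: 43.7
```

carry_out --series '[{"delta_pos": [60, 175, 0], "turn": [-0.0514, 0.1582, 0], "hand": 0.2}, {"delta_pos": [60, 175, 0], "turn": [-0.0514, 0.1582, 0], "hand": 0.2}, {"delta_pos": [60, 175, 0], "turn": [-0.0514, 0.1582, 0], "hand": 0.2}, {"delta_pos": [60, 175, 0], "turn": [-0.0514, 0.1582, 0], "hand": 0.2}, {"delta_pos": [60, 175, 0], "turn": [-0.0514, 0.1582, 0], "hand": 0.2}, {"delta_pos": [60, 175, 0], "turn": [-0.0514, 0.1582, 0], "hand": 0.2}]'

```text
clock: 20.55
eef_pos: [630.9, 221.1, 98.0]
eef_rot: [3.141, 0.166, 0.313]
wrist_force: [0.5, -0.4, -6.0]
finger_gap: 43.5
```

```bash
python3 - <<'E'
from h import *
s=read_state();print(s["eef_pos"],s["eef_rot"],s["finger_gap"],s["wrist_force"])
R=Rn.from_euler("xyz",s["eef_rot"]).as_matrix();print(R.round(4))
y=.3142;Rt=Rn.from_rotvec([-.0514,.1582,0]).as_matrix()@Rn.from_euler("xyz",[np.pi,0,y]).as_matrix();print(Rn.from_matrix(Rt@R.T).as_rotvec().round(4))
shot("scene","e2s");shot("wrist","e2")
E
```

```text
[630.90894606 221.12219958  98.03862098] [3.14148867 0.16647894 0.31298925] 43.50729548676368 [ 0.51735812 -0.39775785 -5.98740404]
[[ 9.383e-01  3.079e-01 -1.576e-01]
 [ 3.036e-01 -9.514e-01 -5.110e-02]
 [-1.657e-01  1.000e-04 -9.862e-01]]
[ 0.0001 -0.0001  0.0012]
```

View pics/e2s.png

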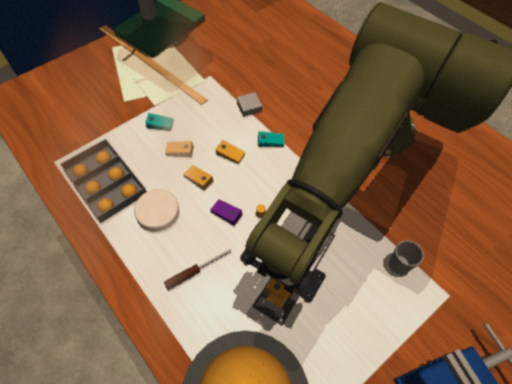

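View pics/e2.png

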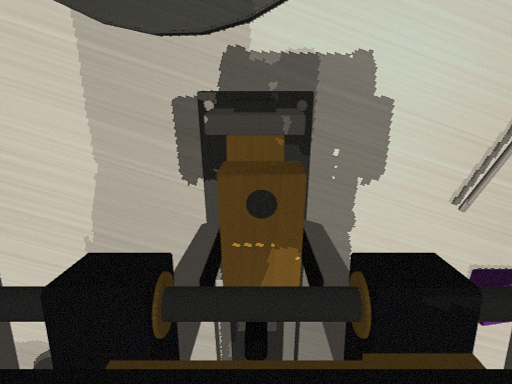

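carry_out --series '[{"delta_pos": [0, 5.1, 0], "turn": [0, 0, 0.001], "hand": 0.2}, {"delta_pos": [0, 5.1, -30], "turn": [0, 0, 0.001], "hand": 0.2}, {"delta_pos": [0, 5.1, -45], "turn": [0, 0, 0.001], "hand": 0.2}, {"delta_pos": [0, 5.1, -55], "turn": [0, 0, 0.001], "hand": 0.2}, {"delta_pos": [0, 5.1, -58], "turn": [0, 0, 0.001], "hand": 0.2}, {"delta_pos": [0, 5.1, -59], "turn": [0, 0, 0.001], "hand": 0.2}, {"delta_pos": [0, 5.1, -59], "turn": [0, 0, 0.001], "hand": 0.2}, {"delta_pos": [0, 5.1, -59], "turn": [0, 0, 0.001], "hand": 0.2}]'

```text
clock: 21.65
eef_pos: [631.1, 227.5, 39.3]
eef_rot: [-3.142, 0.166, 0.315]
wrist_force: [0.6, 0.5, -6.1]
finger_gap: 43.6
```

carry_out --series '[{"delta_pos": [-0.2, -1.3, -0.6], "turn": [0, 0, 0], "hand": 0.2}, {"delta_pos": [-0.2, -1.3, -1.5], "turn": [0, 0, 0], "hand": 0.2}, {"delta_pos": [-0.2, -1.3, -1.5], "turn": [0, 0, 0], "hand": 0.2}]'

```text
clock: 22.02
eef_pos: [630.7, 226.1, 37.2]
eef_rot: [-3.142, 0.166, 0.315]
wrist_force: [-0.1, 0.2, -6.4]
finger_gap: 43.7
```

carry_out --series '[{"delta_pos": [0, 0, -0.6], "turn": [0, 0, 0], "hand": 0.2}, {"delta_pos": [0, 0, -0.6], "turn": [0, 0, 0], "hand": 0.2}]'

```text
clock: 22.28
eef_pos: [630.7, 226.2, 36.7]
eef_rot: [-3.142, 0.166, 0.315]
wrist_force: [0.1, -0.1, -5.1]
finger_gap: 43.9
```

carry_out --series '[{"delta_pos": [0, 0, -0.5], "turn": [0, 0, 0], "hand": 0.2}, {"delta_pos": [0, 0, -0.5], "turn": [0, 0, 0], "hand": 0.2}]'

```text
clock: 22.52
eef_pos: [630.8, 226.2, 36.7]
eef_rot: [-3.142, 0.166, 0.315]
wrist_force: [-1.8, -0.9, 0.9]
finger_gap: 43.6
```

carry_out --series '[{"delta_pos": [0, 0, 0.3], "turn": [0, 0, 0], "hand": 0.5}, {"delta_pos": [0, 0, 0.3], "turn": [0, 0, 0], "hand": 0.8}, {"delta_pos": [0, 0, 0.3], "turn": [0, 0, 0], "hand": 1}, {"delta_pos": [6.4, 2, 40], "turn": [0, 0, 0], "hand": 1}, {"delta_pos": [14.5, 4.6, 90], "turn": [0, 0, 0], "hand": 1}, {"delta_pos": [-64, -21, 104], "turn": [0.0514, -0.1582, 0], "hand": 1}, {"delta_pos": [-64, -21, 104], "turn": [0.0514, -0.1582, 0], "hand": 1}, {"delta_pos": [-64, -21, 104], "turn": [0.0514, -0.1582, 0], "hand": 1}]'

```text
clock: 23.52
eef_pos: [562.4, 204.0, 139.8]
eef_rot: [3.142, 0.003, 0.316]
wrist_force: [1.5, 0.1, 0.6]
finger_gap: 93.6
```

```bash
python3 - <<'E'
from h import *
c,im=shot("wrist","e3");print(read_state()["eef_pos"]);np.save("cal_e3.npy",c["pose"])
cv2.imwrite("pics/e3c.png",cv2.resize(cv2.convertScaleAbs(im,alpha=1.6)[10:200,190:335],None,fx=3,fy=3,interpolation=cv2.INTER_NEAREST))
E
```

```text
[565.55037683 204.84821793 141.08908774]
```

View pics/e3c.png

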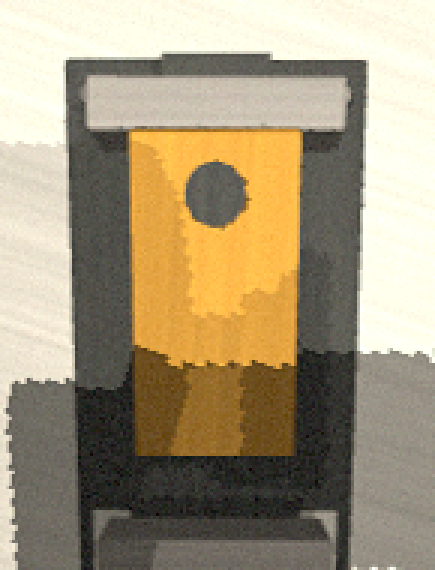

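```bash
python3 - <<'E'
from h import *
c=get_calibration("wrist");c["pose"]=np.load("cal_e3.npy")
q=[(190+(x+.5)/3-.5,10+(y+.5)/3-.5) for x,y in [(130,130),(300,130),(296,456),(135,456)]]
W=onz(c,q,54.2);J=onz(c,[(262,10+130/3-.5)],42)
ex=np.array([.9511,.3090]);ey=np.array([-.309,.9511])
print((W[:,:2]@ex).round(1),(W[:,:2]@ey).round(1),J[:,:2]@ex)
p=W[:,:2].mean(0);print(p,p-.95*ex+[.4,1.7])
E
```

```text
[712.1 712.2 628.4 628.3] [40.6 -2.9 -3.8 40.7] [714.43042006]
[631.6519661  224.85185212] [631.1484211  226.25830212]
```

carry_out --series '[{"delta_pos": [35, -478, 0], "turn": [0, 0, 1.43], "hand": 1}, {"delta_pos": [35, -478, 0], "turn": [0, 0, 1.43], "hand": 1}, {"delta_pos": [35, -478, -30], "turn": [0, 0, 1.43], "hand": 1}, {"delta_pos": [35, -478, -30], "turn": [0, 0, 1.43], "hand": 1}, {"delta_pos": [35, -478, -30], "turn": [0, 0, 1.43], "hand": 1}, {"delta_pos": [35, -478, -30], "turn": [0, 0, 1.43], "hand": 1}, {"delta_pos": [35, -478, -30], "turn": [0, 0, 1.43], "hand": 1}, {"delta_pos": [35, -478, -30], "turn": [0, 0, 1.43], "hand": 1}]'

```text
clock: 24.58
eef_pos: [603.0, -272.6, 110.6]
eef_rot: [3.14, 0.001, 1.752]
wrist_force: [0.3, -0.2, 1.4]
finger_gap: 94.1
```

carry_out --series '[{"delta_pos": [0, 0, 0], "turn": [0, 0, 0], "hand": 1}, {"delta_pos": [0, 0, 0], "turn": [0, 0, 0], "hand": 1}]'

```text
clock: 24.82
eef_pos: [602.4, -270.0, 110.3]
eef_rot: [3.141, 0.0, 1.743]
wrist_force: [-0.1, 0.4, -0.6]
finger_gap: 94.1
```

```bash
python3 look.py c1
```

```text
tcp [ 602.4 -269.3  110.5] [3.1410e+00 1.0000e-04 1.7446e+00] 24.875
nadir [261. 117.] cam [ 590. -205.  289.]
px [[226.8, 67.2], [283.8, 64.1], [286.1, 168.9], [235.9, 171.3]] scar [256.4  87.6] n 341.0
len 82.5 (83.1) w 43.4 43.4
centre [ 588.4 -207.7] yaw 1.7968 102.9
corrected [ 588.8 -206. ] delta [-13.6  63.3] dyaw(mod pi) 0.052
```

View pics/c1m.png

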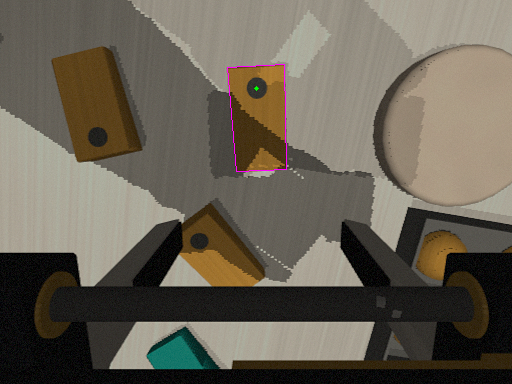

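carry_out --series '[{"delta_pos": [-13.6, 63.3, 0], "turn": [0, 0, 0.052], "hand": 1}, {"delta_pos": [-13.6, 63.3, 0], "turn": [0, 0, 0.052], "hand": 0.9}, {"delta_pos": [-13.6, 63.3, -50], "turn": [0, 0, 0.052], "hand": 0.8}, {"delta_pos": [-13.6, 63.3, -95], "turn": [0, 0, 0.052], "hand": 0.7}, {"delta_pos": [-13.6, 63.3, -106], "turn": [0, 0, 0.052], "hand": 0.65}, {"delta_pos": [-13.6, 63.3, -106], "turn": [0, 0, 0.052], "hand": 0.3}, {"delta_pos": [-13.6, 63.3, -106], "turn": [0, 0, 0.052], "hand": 0.2}, {"delta_pos": [-13.6, 63.3, -106], "turn": [0, 0, 0.052], "hand": 0.2}]'

```text
clock: 25.88
eef_pos: [589.1, -206.9, 6.5]
eef_rot: [3.139, 0.002, 1.797]
wrist_force: [0.8, 0.5, 7.1]
finger_gap: 43.7
```

carry_out --series '[{"delta_pos": [0, 0, 0], "turn": [0, 0, 0], "hand": 0.2}, {"delta_pos": [0, 0, 0], "turn": [0, 0, 0], "hand": 0.2}]'

```text
clock: 26.12
eef_pos: [589.1, -206.9, 6.5]
eef_rot: [3.139, 0.002, 1.797]
wrist_force: [1.4, 1.7, 7.1]
finger_gap: 43.7
```

carry_out --series '[{"delta_pos": [0, 0, 45], "turn": [0, 0, 0], "hand": 0.2}, {"delta_pos": [5, 30, 95], "turn": [0, 0, 0.05], "hand": 0.2}, {"delta_pos": [42.9, 432, 95], "turn": [0, 0, 0.088], "hand": 0.2}, {"delta_pos": [42.9, 432, 95], "turn": [0, 0, 0.088], "hand": 0.2}, {"delta_pos": [42.9, 432, 95], "turn": [0, 0, 0.088], "hand": 0.2}, {"delta_pos": [42.9, 432, 95], "turn": [0, 0, 0.088], "hand": 0.2}, {"delta_pos": [42.9, 432, 95], "turn": [0, 0, 0.088], "hand": 0.2}, {"delta_pos": [42.9, 432, 95], "turn": [0, 0, 0.088], "hand": 0.2}]'

```text
clock: 27.12
eef_pos: [627.9, 198.8, 99.8]
eef_rot: [3.142, 0.0, 1.885]
wrist_force: [0.5, 0.4, -6.2]
finger_gap: 44.0
```

carry_out --series '[{"delta_pos": [0.4, 54, 0], "turn": [0, 0, 0], "hand": 0.2}, {"delta_pos": [0.4, 54, 0], "turn": [0, 0, 0], "hand": 0.2}, {"delta_pos": [0.4, 54, 0], "turn": [0, 0, 0], "hand": 0.2}]'

```text
clock: 27.5
eef_pos: [628.3, 250.4, 99.3]
eef_rot: [-3.141, 0.0, 1.885]
wrist_force: [0.1, -0.7, -6.0]
finger_gap: 43.9
```

carry_out --series '[{"delta_pos": [3.7, -24.8, -10], "turn": [0, 0, 0], "hand": 0.2}, {"delta_pos": [3.7, -24.8, -20], "turn": [0, 0, 0], "hand": 0.2}, {"delta_pos": [3.7, -24.8, -30], "turn": [0, 0, 0], "hand": 0.2}, {"delta_pos": [3.7, -24.8, -34], "turn": [0, 0, 0], "hand": 0.2}, {"delta_pos": [3.7, -24.8, -34], "turn": [0, 0, 0], "hand": 0.2}, {"delta_pos": [3.7, -24.8, -34], "turn": [0, 0, 0], "hand": 0.2}]'

```text
clock: 28.25
eef_pos: [632.3, 226.3, 65.8]
eef_rot: [3.141, -0.0, 1.886]
wrist_force: [-0.8, 0.6, -5.9]
finger_gap: 43.8
```

carry_out --series '[{"delta_pos": [-0.3, -0.6, -2], "turn": [0, 0, 0], "hand": 0.2}, {"delta_pos": [-0.3, -0.6, -4], "turn": [0, 0, 0], "hand": 0.2}, {"delta_pos": [-0.3, -0.6, -4.2], "turn": [0, 0, 0], "hand": 0.2}, {"delta_pos": [-0.3, -0.6, -4.2], "turn": [0, 0, 0], "hand": 0.2}]'

```text
clock: 28.75
eef_pos: [631.9, 225.4, 61.3]
eef_rot: [3.141, 0.0, 1.885]
wrist_force: [0.4, -0.2, -5.5]
finger_gap: 44.0
```

carry_out --series '[{"delta_pos": [0, 0, -0.6], "turn": [0, 0, 0], "hand": 0.2}, {"delta_pos": [0, 0, -0.6], "turn": [0, 0, 0], "hand": 0.2}]'

```text
clock: 29.0
eef_pos: [632.0, 225.4, 60.9]
eef_rot: [3.141, 0.0, 1.885]
wrist_force: [-0.7, -0.2, -3.0]
finger_gap: 43.5
```

carry_out --series '[{"delta_pos": [0, 0, -0.4], "turn": [0, 0, 0], "hand": 0.2}, {"delta_pos": [0, 0, -0.4], "turn": [0, 0, 0], "hand": 0.5}, {"delta_pos": [0, 0, 0], "turn": [0, 0, 0], "hand": 0.8}, {"delta_pos": [0, 0, 0], "turn": [0, 0, 0], "hand": 1}, {"delta_pos": [0, 0, 50], "turn": [0, 0, 0], "hand": 1}, {"delta_pos": [0, 0, 100], "turn": [0, 0, 0], "hand": 1}, {"delta_pos": [21, -64, 104], "turn": [0, 0, 0], "hand": 1}, {"delta_pos": [21, -64, 104], "turn": [0, 0, 0], "hand": 1}]'

```text
clock: 30.0
eef_pos: [654.0, 158.3, 165.4]
eef_rot: [3.14, 0.001, 1.882]
wrist_force: [-0.4, 0.5, -0.6]
finger_gap: 93.4
```

```bash
python3 - <<'E'
from h import *
c,im=shot("wrist","c3");s=read_state();print(s["eef_pos"],s["eef_rot"]);np.save("cal_c3.npy",c["pose"])
ctr,y=ingot(im,c,(261,118),"c3m",54.2);print(ctr+[.4,1.7])
E
```

```text
[653.50042921 159.35126586 164.73260905] [3.14122299e+00 1.55377745e-04 1.88264675e+00]
px [[231.5, -95.5], [286.5, 62.2], [286.5, 279.5], [231.5, 143.9]] scar [272.5  91.4] n 554.0
len 176.5 (83.1) w 108.7 135.6
centre [631.1 224.6] yaw 1.8827 107.9
[631.53888193 226.26175413]
```

View pics/c3m.png

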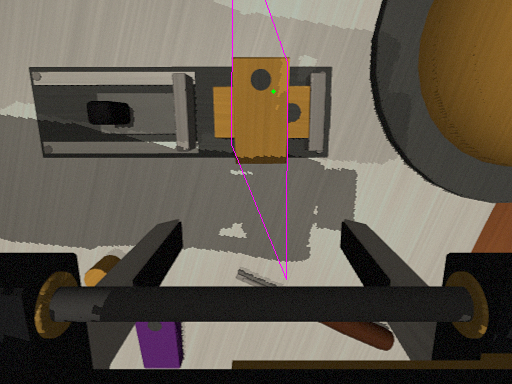

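```bash
python3 - <<'E'
from h import *
c=get_calibration("wrist");c["pose"]=np.load("cal_c3.npy")
im=cv2.imread("pics/c3.png");cv2.imwrite("pics/c3c.png",cv2.resize(im[45:175,190:340],None,fx=4,fy=4,interpolation=cv2.INTER_NEAREST))
W=onz(c,[(231.5,57),(288.5,57),(287.5,156),(233,156)],[84.1,84.1,70.2,70.2])[:,:2]
ex=np.array([.9511,.3090]);ey=np.array([-.309,.9511])
print((W@ex).round(1),(W@ey).round(1));print(W.mean(0)+.95*ey+[.4,1.7])
E
```

```text
[647.9 691.  692.8 646.1] [ 58.9  58.9 -17.8 -17.7]
[630.40570207 229.02718844]
```

View pics/c3c.png

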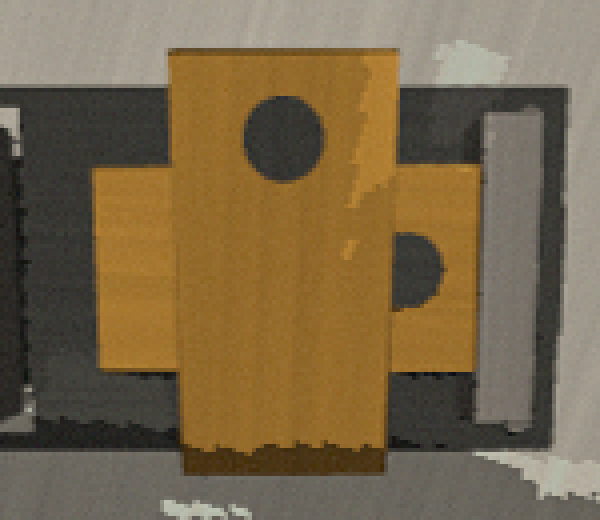

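```bash
python3 - <<'E'
from h import *
c=get_calibration("wrist");c["pose"]=np.load("cal_c3.npy")
q=[(190+(x+.5)/4-.5,45+(y+.5)/4-.5) for x,y in [(168,48),(399,48),(387,474),(182,474)]]
W=onz(c,q,[84.1,84.1,70.2,70.2])[:,:2]
ex=np.array([.9511,.3090]);ey=np.array([-.309,.9511])
print((W@ex).round(1),(W@ey).round(1));print(W.mean(0)+.95*ey+[.4,1.7])
E
```

```text
[648.  691.7 691.9 647.8] [ 59.2  59.1 -23.9 -23.8]
[631.69017689 226.36079452]
```

carry_out --series '[{"delta_pos": [-88, -220, -20], "turn": [0, 0, 0.03], "hand": 1}, {"delta_pos": [-88, -220, -20], "turn": [0, 0, 0.03], "hand": 1}, {"delta_pos": [-88, -220, -20], "turn": [0, 0, 0.03], "hand": 1}, {"delta_pos": [-176, -441, -54], "turn": [0, 0, 0.03], "hand": 1}, {"delta_pos": [-176, -441, -54], "turn": [0, 0, 0.03], "hand": 1}, {"delta_pos": [-176, -441, -54], "turn": [0, 0, 0.03], "hand": 1}, {"delta_pos": [-176, -441, -54], "turn": [0, 0, 0.03], "hand": 1}, {"delta_pos": [-176, -441, -54], "turn": [0, 0, 0.03], "hand": 1}]'

```text
clock: 31.05
eef_pos: [476.0, -280.9, 110.1]
eef_rot: [-3.141, -0.001, 1.915]
wrist_force: [0.7, -0.3, -0.3]
finger_gap: 93.8
```

carry_out --series '[{"delta_pos": [0, 0, 0], "turn": [0, 0, 0], "hand": 1}, {"delta_pos": [0, 0, 0], "turn": [0, 0, 0], "hand": 1}]'

```text
clock: 31.3
eef_pos: [477.4, -278.5, 110.6]
eef_rot: [3.141, -0.0, 1.916]
wrist_force: [-0.5, 0.3, -0.0]
finger_gap: 94.1
```

```bash
python3 look.py b1
```

```text
tcp [ 477.6 -278.3  110.7] [ 3.1413e+00 -2.0000e-04  1.9167e+00] 31.35
nadir [261. 118.] cam [ 454. -217.  290.]
px [[287.5, 169.6], [235.0, 173.1], [229.3, 68.0], [283.5, 65.9]] scar [260.4 152. ] n 295.0
len 82.5 (83.1) w 43.1 43.5
centre [ 453.3 -219.9] yaw -1.1773 -67.5
corrected [ 453.7 -218.2] delta [-23.9  60. ] dyaw(mod pi) 0.048
```

View pics/b1m.png

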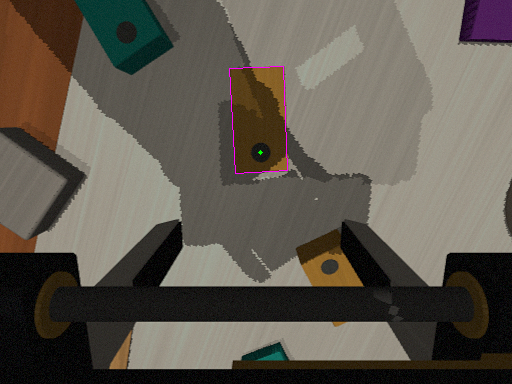

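carry_out --series '[{"delta_pos": [-23.9, 60, 0], "turn": [0, 0, 0.048], "hand": 1}, {"delta_pos": [-23.9, 60, -30], "turn": [0, 0, 0.048], "hand": 0.9}, {"delta_pos": [-23.9, 60, -75], "turn": [0, 0, 0.048], "hand": 0.8}, {"delta_pos": [-23.9, 60, -106], "turn": [0, 0, 0.048], "hand": 0.7}, {"delta_pos": [-23.9, 60, -106], "turn": [0, 0, 0.048], "hand": 0.65}, {"delta_pos": [-23.9, 60, -106], "turn": [0, 0, 0.048], "hand": 0.6}, {"delta_pos": [-23.9, 60, -106], "turn": [0, 0, 0.048], "hand": 0.2}, {"delta_pos": [-23.9, 60, -106], "turn": [0, 0, 0.048], "hand": 0.2}]'

```text
clock: 32.35
eef_pos: [453.7, -219.7, 5.8]
eef_rot: [3.14, 0.001, 1.963]
wrist_force: [0.7, 2.3, 7.4]
finger_gap: 44.2
```

carry_out --series '[{"delta_pos": [0, 0, 0], "turn": [0, 0, 0], "hand": 0.2}, {"delta_pos": [0, 0, 0], "turn": [0, 0, 0], "hand": 0.2}, {"delta_pos": [0, 0, 0], "turn": [0, 0, 0], "hand": 0.2}]'

```text
clock: 32.72
eef_pos: [453.7, -219.7, 5.8]
eef_rot: [3.14, 0.001, 1.963]
wrist_force: [0.9, 3.0, 8.4]
finger_gap: 43.6
```

carry_out --series '[{"delta_pos": [0, 0, 45], "turn": [0, 0, 0], "hand": 0.2}, {"delta_pos": [10, 25, 95], "turn": [0, 0, -0.04], "hand": 0.2}, {"delta_pos": [178, 446, 119], "turn": [0, 0, -0.078], "hand": 0.2}, {"delta_pos": [178, 446, 119], "turn": [0, 0, -0.078], "hand": 0.2}, {"delta_pos": [178, 446, 119], "turn": [0, 0, -0.078], "hand": 0.2}, {"delta_pos": [178, 446, 119], "turn": [0, 0, -0.078], "hand": 0.2}, {"delta_pos": [178, 446, 119], "turn": [0, 0, -0.078], "hand": 0.2}, {"delta_pos": [178, 446, 119], "turn": [0, 0, -0.078], "hand": 0.2}]'

```text
clock: 33.72
eef_pos: [601.9, 155.1, 119.4]
eef_rot: [-3.141, 0.0, 1.885]
wrist_force: [1.1, -0.5, -4.2]
finger_gap: 43.8
```

carry_out --series '[{"delta_pos": [0, 0, 0], "turn": [0, 0, 0], "hand": 0.2}, {"delta_pos": [0, 0, 0], "turn": [0, 0, 0], "hand": 0.2}]'

```text
clock: 33.98
eef_pos: [601.2, 153.0, 118.8]
eef_rot: [-3.14, 0.0, 1.886]
wrist_force: [-0.4, -0.9, -4.6]
finger_gap: 43.6
```

Now the remaining shift (30.6, 73) plus tilt.

carry_out --series '[{"delta_pos": [30.6, 73, 5], "turn": [0.1582, 0.0514, 0], "hand": 0.2}, {"delta_pos": [30.6, 73, 5], "turn": [0.1582, 0.0514, 0], "hand": 0.2}, {"delta_pos": [30.6, 73, 5], "turn": [0.1582, 0.0514, 0], "hand": 0.2}, {"delta_pos": [30.6, 73, 5], "turn": [0.1582, 0.0514, 0], "hand": 0.2}, {"delta_pos": [30.6, 73, 5], "turn": [0.1582, 0.0514, 0], "hand": 0.2}]'

```text
clock: 34.6
eef_pos: [632.2, 225.3, 124.7]
eef_rot: [3.141, -0.166, 1.885]
wrist_force: [-0.5, 0.3, -6.4]
finger_gap: 43.9
```

```bash
python3 - <<'E'
from h import *
s=read_state();print(s["eef_pos"],s["eef_rot"],s["finger_gap"],s["wrist_force"])
R=Rn.from_euler("xyz",s["eef_rot"]).as_matrix();print(R.round(4))
Rt=Rn.from_rotvec([.1582,.0514,0]).as_matrix()@Rn.from_euler("xyz",[np.pi,0,1.885]).as_matrix();print(Rn.from_matrix(Rt@R.T).as_rotvec().round(4))
E
```

```text
[632.22157519 225.2863024  124.69081622] [ 3.14142117 -0.16606307  1.88452795] 43.88252672333857 [-0.49377631  0.32381719 -6.4471992 ]
[[-3.044e-01  9.512e-01 -5.090e-02]
 [ 9.381e-01  3.086e-01  1.573e-01]
 [ 1.653e-01  2.000e-04 -9.862e-01]]
[0.0002 0.0002 0.0005]
```

carry_out --series '[{"delta_pos": [-0.4, 0.5, -15], "turn": [0, 0, 0], "hand": 0.2}, {"delta_pos": [-0.4, 0.5, -28], "turn": [0, 0, 0], "hand": 0.2}, {"delta_pos": [-0.4, 0.5, -36], "turn": [0, 0, 0], "hand": 0.2}, {"delta_pos": [-0.4, 0.5, -39], "turn": [0, 0, 0], "hand": 0.2}, {"delta_pos": [-0.4, 0.5, -39.5], "turn": [0, 0, 0], "hand": 0.2}, {"delta_pos": [-0.4, 0.5, -39.5], "turn": [0, 0, 0], "hand": 0.2}, {"delta_pos": [-0.4, 0.5, -39.5], "turn": [0, 0, 0], "hand": 0.2}]'

```text
clock: 35.48
eef_pos: [632.2, 226.8, 85.4]
eef_rot: [3.141, -0.166, 1.885]
wrist_force: [0.2, -0.9, -5.2]
finger_gap: 43.6
```

carry_out --series '[{"delta_pos": [-0.4, -0.8, -0.8], "turn": [0, 0, 0], "hand": 0.2}, {"delta_pos": [-0.4, -0.8, -1.6], "turn": [0, 0, 0], "hand": 0.2}, {"delta_pos": [-0.4, -0.8, -1.6], "turn": [0, 0, 0], "hand": 0.2}]'

```text
clock: 35.85
eef_pos: [631.6, 225.9, 83.3]
eef_rot: [3.141, -0.166, 1.885]
wrist_force: [-0.1, -0.4, -4.6]
finger_gap: 43.7
```

carry_out --series '[{"delta_pos": [0, 0, -0.5], "turn": [0, 0, 0], "hand": 0.2}, {"delta_pos": [0, 0, -0.5], "turn": [0, 0, 0], "hand": 0.2}]'

```text
clock: 36.1
eef_pos: [631.6, 226.0, 83.2]
eef_rot: [3.141, -0.166, 1.885]
wrist_force: [-1.9, 0.0, -0.8]
finger_gap: 43.9
```

carry_out --series '[{"delta_pos": [0, 0, -0.3], "turn": [0, 0, 0], "hand": 0.2}, {"delta_pos": [0, 0, 0], "turn": [0, 0, 0], "hand": 0.5}, {"delta_pos": [0, 0, 0.2], "turn": [0, 0, 0], "hand": 0.8}, {"delta_pos": [0, 0, 0.2], "turn": [0, 0, 0], "hand": 1}, {"delta_pos": [2.1, -6.4, 40], "turn": [0, 0, 0], "hand": 1}, {"delta_pos": [4.6, -14.3, 90], "turn": [0, 0, 0], "hand": 1}, {"delta_pos": [22, -64, 107], "turn": [-0.1582, -0.0514, 0], "hand": 1}, {"delta_pos": [22, -64, 107], "turn": [-0.1582, -0.0514, 0], "hand": 1}]'

```text
clock: 37.1
eef_pos: [654.5, 161.3, 191.6]
eef_rot: [3.138, 0.001, 1.885]
wrist_force: [-0.4, 0.7, -1.5]
finger_gap: 94.3
```

carry_out --series '[{"delta_pos": [0, 0, 0], "turn": [0, 0, 0], "hand": 1}]'

```text
clock: 37.22
eef_pos: [653.0, 162.8, 188.6]
eef_rot: [-3.14, -0.003, 1.886]
wrist_force: [-0.4, 0.1, -0.1]
finger_gap: 94.4
```

```bash
python3 - <<'E'
from h import *
c,im=shot("wrist","b3");s=read_state();print(s["eef_pos"],s["eef_rot"]);np.save("cal_b3.npy",c["pose"])
cv2.imwrite("pics/b3c.png",cv2.resize(cv2.convertScaleAbs(im,alpha=1.5)[35:185,180:340],None,fx=4,fy=4,interpolation=cv2.INTER_NEAREST))
E
```

```text
[652.93060415 162.75617161 188.45664308] [-3.13978761e+00 -2.61931265e-03  1.88571090e+00]
```

View pics/b3c.png

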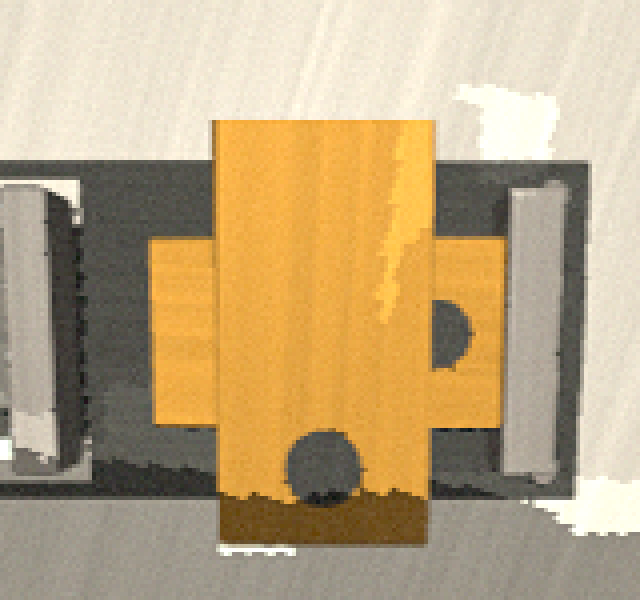

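carry_out --series '[{"delta_pos": [-33, -540, 0], "turn": [0, 0, 0.47], "hand": 1}, {"delta_pos": [-33, -540, 0], "turn": [0, 0, 0.47], "hand": 1}, {"delta_pos": [-33, -540, 0], "turn": [0, 0, 0.47], "hand": 1}, {"delta_pos": [-33, -540, -78], "turn": [0, 0, 0.47], "hand": 1}, {"delta_pos": [-33, -540, -78], "turn": [0, 0, 0.47], "hand": 1}, {"delta_pos": [-33, -540, -78], "turn": [0, 0, 0.47], "hand": 1}, {"delta_pos": [-33, -540, -78], "turn": [0, 0, 0.47], "hand": 1}, {"delta_pos": [-33, -540, -78], "turn": [0, 0, 0.47], "hand": 1}]'

```text
clock: 38.28
eef_pos: [623.4, -328.0, 121.5]
eef_rot: [3.14, -0.002, 2.356]
wrist_force: [0.1, 0.3, 0.4]
finger_gap: 93.8
```

```bash
python3 - <<'E'
from h import *
c=get_calibration("wrist");c["pose"]=np.load("cal_b3.npy")
q=[(180+(x+.5)/4-.5,35+(y+.5)/4-.5) for x,y in [(214,121),(436,121),(427,545),(220,545)]]
W=onz(c,q,100.5)[:,:2]
ex=np.array([.9511,.3090]);ey=np.array([-.309,.9511])
print((W@ex).round(1),(W@ey).round(1));print(W.mean(0)+.95*ey+[.4,1.7])
E
```

```text
[648.2 691.6 691.5 647.9] [ 59.2  59.3 -24.5 -24.6]
[631.7567075  226.03925855]
```

carry_out --series '[{"delta_pos": [-3, -50, -11], "turn": [0, 0, 0], "hand": 1}, {"delta_pos": [-3, -50, -11], "turn": [0, 0, 0], "hand": 1}, {"delta_pos": [-3, -50, -11], "turn": [0, 0, 0], "hand": 1}, {"delta_pos": [-3, -50, -11], "turn": [0, 0, 0], "hand": 1}]'

```text
clock: 38.78
eef_pos: [621.4, -375.6, 112.3]
eef_rot: [3.141, -0.0, 2.357]
wrist_force: [0.2, -0.0, 0.4]
finger_gap: 93.8
```

```bash
python3 look.py d1
```

```text
tcp [ 621.4 -375.7  112.5] [3.141e+00 3.000e-04 2.357e+00] 38.825
nadir [261. 118.] cam [ 573. -330.  291.]
px [[226.4, 68.4], [283.0, 66.3], [283.8, 170.1], [233.6, 172.0]] scar [255.5  89.2] n 335.0
len 82.7 (83.1) w 43.4 43.6
centre [ 572.9 -334.2] yaw 2.3921 137.1
corrected [ 573.3 -332.5] delta [-48.1  43.2] dyaw(mod pi) 0.035
```

View pics/d1m.png

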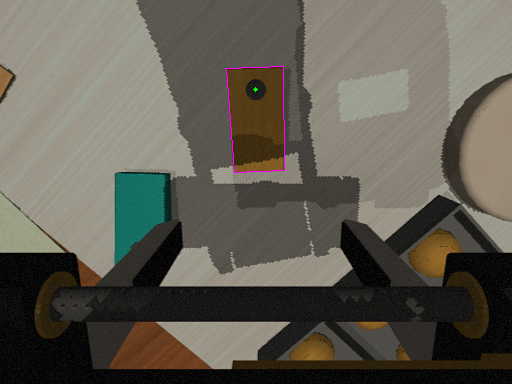

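D at (257,119) is the last brass ingot, thick end up; the turquoise one (143,215) is clear of the left finger.

carry_out --series '[{"delta_pos": [-48.1, 43.4, 0], "turn": [0, 0, 0.035], "hand": 1}, {"delta_pos": [-48.1, 43.4, -30], "turn": [0, 0, 0.035], "hand": 0.9}, {"delta_pos": [-48.1, 43.4, -75], "turn": [0, 0, 0.035], "hand": 0.8}, {"delta_pos": [-48.1, 43.4, -108], "turn": [0, 0, 0.035], "hand": 0.7}, {"delta_pos": [-48.1, 43.4, -108], "turn": [0, 0, 0.035], "hand": 0.65}, {"delta_pos": [-48.1, 43.4, -108], "turn": [0, 0, 0.035], "hand": 0.6}, {"delta_pos": [-48.1, 43.4, -108], "turn": [0, 0, 0.035], "hand": 0.2}, {"delta_pos": [-48.1, 43.4, -108], "turn": [0, 0, 0.035], "hand": 0.2}]'

```text
clock: 39.83
eef_pos: [573.0, -333.5, 4.6]
eef_rot: [3.141, 0.001, 2.39]
wrist_force: [1.4, 1.8, 1.6]
finger_gap: 44.0
```

carry_out --series '[{"delta_pos": [0, 0, 0], "turn": [0, 0, 0], "hand": 0.2}, {"delta_pos": [0, 0, 0], "turn": [0, 0, 0], "hand": 0.2}, {"delta_pos": [0, 0, 0], "turn": [0, 0, 0], "hand": 0.2}]'

```text
clock: 40.2
eef_pos: [573.0, -333.5, 4.6]
eef_rot: [3.141, 0.0, 2.39]
wrist_force: [-0.1, 3.1, 5.5]
finger_gap: 43.8
```

carry_out --series '[{"delta_pos": [0, 0, 55], "turn": [0, 0, 0], "hand": 0.2}, {"delta_pos": [0, 10, 115], "turn": [0, 0, 0.1], "hand": 0.2}, {"delta_pos": [59, 558, 135], "turn": [0, 0, 1.066], "hand": 0.2}, {"delta_pos": [59, 558, 135], "turn": [0, 0, 1.066], "hand": 0.2}, {"delta_pos": [59, 558, 135], "turn": [0, 0, 1.066], "hand": 0.2}, {"delta_pos": [59, 558, 135], "turn": [0, 0, 1.066], "hand": 0.2}, {"delta_pos": [59, 558, 135], "turn": [0, 0, 1.066], "hand": 0.2}, {"delta_pos": [59, 558, 135], "turn": [0, 0, 1.066], "hand": 0.2}]'

```text
clock: 41.2
eef_pos: [612.2, 50.6, 131.8]
eef_rot: [3.141, -0.002, -2.824]
wrist_force: [1.2, -0.2, -6.3]
finger_gap: 43.6
```

carry_out --series '[{"delta_pos": [0, 0, 0], "turn": [0, 0, 0], "hand": 0.2}, {"delta_pos": [0, 0, 0], "turn": [0, 0, 0], "hand": 0.2}]'

```text
clock: 41.45
eef_pos: [612.3, 48.6, 131.8]
eef_rot: [3.141, -0.002, -2.827]
wrist_force: [0.0, -0.3, -6.6]
finger_gap: 43.9
```

carry_out --series '[{"delta_pos": [19.8, 177, 6], "turn": [0, 0, 0], "hand": 0.2}, {"delta_pos": [19.8, 177, 6], "turn": [0, 0, 0], "hand": 0.2}, {"delta_pos": [19.8, 177, 6], "turn": [0, 0, 0], "hand": 0.2}, {"delta_pos": [19.8, 177, 6], "turn": [0, 0, 0], "hand": 0.2}, {"delta_pos": [19.8, 177, -10], "turn": [0, 0, 0], "hand": 0.2}, {"delta_pos": [19.8, 177, -20], "turn": [0, 0, 0], "hand": 0.2}, {"delta_pos": [19.8, 177, -23], "turn": [0, 0, 0], "hand": 0.2}, {"delta_pos": [19.8, 177, -23], "turn": [0, 0, 0], "hand": 0.2}]'

```text
clock: 42.45
eef_pos: [632.7, 225.3, 109.5]
eef_rot: [3.141, -0.0, -2.828]
wrist_force: [-0.2, -0.2, -7.3]
finger_gap: 43.6
```

carry_out --series '[{"delta_pos": [0, 0, 0], "turn": [0, 0, 0], "hand": 0.2}]'

```text
clock: 42.58
eef_pos: [632.8, 225.7, 110.2]
eef_rot: [3.141, 0.001, -2.827]
wrist_force: [0.6, 0.7, -6.6]
finger_gap: 43.8
```

carry_out --series '[{"delta_pos": [-0.6, 0.5, -2], "turn": [0, 0, 0], "hand": 0.2}, {"delta_pos": [-0.6, 0.5, -4], "turn": [0, 0, 0], "hand": 0.2}, {"delta_pos": [-0.6, 0.5, -4], "turn": [0, 0, 0], "hand": 0.2}, {"delta_pos": [-0.6, 0.5, -4], "turn": [0, 0, 0], "hand": 0.2}]'

```text
clock: 43.08
eef_pos: [632.0, 226.4, 105.7]
eef_rot: [3.141, 0.0, -2.827]
wrist_force: [-0.3, 0.0, -6.3]
finger_gap: 43.6
```

carry_out --series '[{"delta_pos": [0, 0, -0.5], "turn": [0, 0, 0], "hand": 0.2}, {"delta_pos": [0, 0, -0.5], "turn": [0, 0, 0], "hand": 0.2}]'

```text
clock: 43.32
eef_pos: [632.0, 226.4, 105.1]
eef_rot: [3.141, -0.0, -2.827]
wrist_force: [0.7, 0.4, -6.6]
finger_gap: 43.6
```

carry_out --series '[{"delta_pos": [0, 0, -0.5], "turn": [0, 0, 0], "hand": 0.2}, {"delta_pos": [0, 0, -0.5], "turn": [0, 0, 0], "hand": 0.2}]'

```text
clock: 43.58
eef_pos: [632.0, 226.4, 105.0]
eef_rot: [3.141, 0.0, -2.827]
wrist_force: [-1.7, -1.7, -1.4]
finger_gap: 44.0
```

carry_out --series '[{"delta_pos": [0, 0, -0.2], "turn": [0, 0, 0], "hand": 0.4}, {"delta_pos": [0, 0, 0.1], "turn": [0, 0, 0], "hand": 0.7}, {"delta_pos": [0, 0, 0.1], "turn": [0, 0, 0], "hand": 1}, {"delta_pos": [0, 0, 0.1], "turn": [0, 0, 0], "hand": 1}, {"delta_pos": [0, 0, 50], "turn": [0, 0, 0], "hand": 1}, {"delta_pos": [0, 0, 100], "turn": [0, 0, 0], "hand": 1}, {"delta_pos": [63, 20, 103], "turn": [0, 0, 0], "hand": 1}, {"delta_pos": [63, 20, 103], "turn": [0, 0, 0], "hand": 1}]'

```text
clock: 44.58
eef_pos: [696.4, 246.8, 207.2]
eef_rot: [3.141, 0.0, -2.827]
wrist_force: [0.3, 0.8, -0.9]
finger_gap: 93.6
```

carry_out --series '[{"delta_pos": [0, 0, 0], "turn": [0, 0, 0], "hand": 1}, {"delta_pos": [0, 0, 0], "turn": [0, 0, 0], "hand": 1}]'

```text
clock: 44.82
eef_pos: [694.5, 246.3, 207.7]
eef_rot: [3.141, -0.0, -2.827]
wrist_force: [-0.0, 0.6, -0.5]
finger_gap: 94.0
```

```bash
python3 - <<'E'
from h import *
c,im=shot("wrist","d3");s=read_state();print(s["eef_pos"],s["eef_rot"]);np.save("cal_d3.npy",c["pose"])
cv2.imwrite("pics/d3c.png",cv2.resize(cv2.convertScaleAbs(im,alpha=1.5)[40:190,180:340],None,fx=4,fy=4,interpolation=cv2.INTER_NEAREST))
shot("scene","d3s")
E
```

```text
[694.52656506 246.26686636 208.09050625] [ 3.14143213e+00  3.05843465e-04 -2.82682398e+00]
```

View pics/d3c.png

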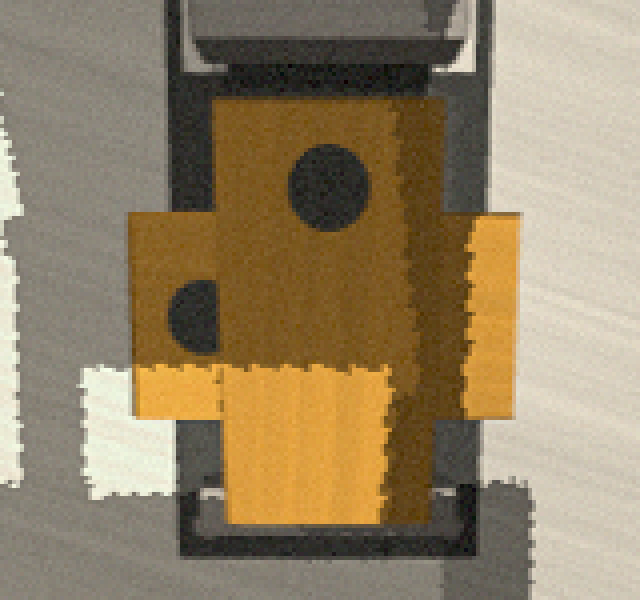

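View pics/d3s.png

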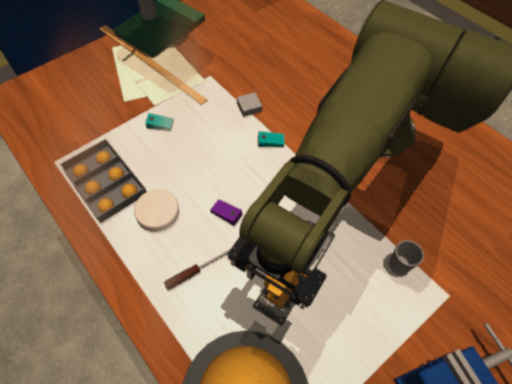

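carry_out --series '[{"delta_pos": [-193.6, -62.3, 0], "turn": [0, 0, 0], "hand": 1}, {"delta_pos": [-193.6, -62.3, 0], "turn": [0, 0, 0], "hand": 0.9}, {"delta_pos": [-193.6, -62.3, 0], "turn": [0, 0, 0], "hand": 0.8}, {"delta_pos": [-193.6, -62.3, 0], "turn": [0, 0, 0], "hand": 0.7}, {"delta_pos": [-193.6, -62.3, -60], "turn": [0, 0, 0], "hand": 0.6}, {"delta_pos": [-193.6, -62.3, -110], "turn": [0, 0, 0], "hand": 0.6}, {"delta_pos": [-193.6, -62.3, -110], "turn": [0, 0, 0], "hand": 0.6}, {"delta_pos": [-193.6, -62.3, -110], "turn": [0, 0, 0], "hand": 0.6}]'

```text
clock: 45.92
eef_pos: [502.2, 184.3, 100.0]
eef_rot: [3.142, 0.003, -2.827]
wrist_force: [1.1, 0.0, 1.1]
finger_gap: 56.2
```

```bash
python3 - <<'E'
from h import *
c=get_calibration("wrist");c["pose"]=np.load("cal_d3.npy")
q=[(180+(x+.5)/4-.5,40+(y+.5)/4-.5) for x,y in [(212,98),(444,98),(430,525),(228,525)]]
W=onz(c,q,[130.4,130.4,116.5,116.5])[:,:2]
ex=np.array([.9511,.3090]);ey=np.array([-.309,.9511])
print((W@ex).round(1),(W@ey).round(1));print(W.mean(0)-.95*ex+[.4,1.7])
E
```

```text
[629.5 629.4 712.6 712.7] [-3.3 40.3 40.4 -2.6]
[631.87847297 226.52220467]
```

carry_out --series '[{"delta_pos": [-1.1, -0.3, -30], "turn": [0, 0, 0], "hand": 0.6}, {"delta_pos": [-1.1, -0.3, -60], "turn": [0, 0, 0], "hand": 0.6}, {"delta_pos": [-1.1, -0.3, -63], "turn": [0, 0, 0], "hand": 0.6}, {"delta_pos": [-1.1, -0.3, -63], "turn": [0, 0, 0], "hand": 0.2}, {"delta_pos": [-1.1, -0.3, -63], "turn": [0, 0, 0], "hand": 0}, {"delta_pos": [-1.1, -0.3, -63], "turn": [0, 0, 0], "hand": 0}, {"delta_pos": [-1.1, -0.3, -63], "turn": [0, 0, 0], "hand": 0}, {"delta_pos": [-1.1, -0.3, -63], "turn": [0, 0, 0], "hand": 0}]' --squeeze 20

```text
clock: 46.92
eef_pos: [500.4, 184.0, 35.1]
eef_rot: [3.141, 0.0, -2.827]
wrist_force: [-1.2, 1.2, 4.7]
finger_gap: 20.0
```

carry_out --series '[{"delta_pos": [4.8, 1.5, 0], "turn": [0, 0, 0], "hand": 0}, {"delta_pos": [9.5, 3.1, 0], "turn": [0, 0, 0], "hand": 0}, {"delta_pos": [14.3, 4.6, 0], "turn": [0, 0, 0], "hand": 0}, {"delta_pos": [18, 5.9, 0], "turn": [0, 0, 0], "hand": 0}, {"delta_pos": [20.9, 6.8, 0], "turn": [0, 0, 0], "hand": 0}, {"delta_pos": [20.9, 6.8, 0], "turn": [0, 0, 0], "hand": 0}, {"delta_pos": [20.9, 6.8, 0], "turn": [0, 0, 0], "hand": 0}]'

```text
clock: 47.8
eef_pos: [521.6, 190.8, 35.0]
eef_rot: [3.141, 0.001, -2.827]
wrist_force: [1.2, 2.6, 5.5]
finger_gap: 20.0
```

carry_out --series '[{"delta_pos": [0.5, 0.2, 0], "turn": [0, 0, 0], "hand": 0}, {"delta_pos": [0.5, 0.2, 0], "turn": [0, 0, 0], "hand": 0}]'

```text
clock: 48.05
eef_pos: [521.7, 190.8, 35.1]
eef_rot: [3.141, 0.0, -2.827]
wrist_force: [-0.7, 0.6, 7.5]
finger_gap: 19.9
```

carry_out --series '[{"delta_pos": [0.5, 0.1, 0], "turn": [0, 0, 0], "hand": 0}, {"delta_pos": [0.5, 0.1, 0], "turn": [0, 0, 0], "hand": 0}]'

```text
clock: 48.3
eef_pos: [522.1, 191.0, 35.0]
eef_rot: [3.141, 0.0, -2.827]
wrist_force: [-1.9, 0.6, 6.5]
finger_gap: 19.7
```

carry_out --series '[{"delta_pos": [0.5, 0.2, 0], "turn": [0, 0, 0], "hand": 0}, {"delta_pos": [0.5, 0.2, 0], "turn": [0, 0, 0], "hand": 0}]'

```text
clock: 48.55
eef_pos: [522.7, 191.1, 35.0]
eef_rot: [3.141, 0.0, -2.827]
wrist_force: [-1.9, 0.2, 8.6]
finger_gap: 20.1
```

carry_out --series '[{"delta_pos": [0.5, 0.1, 0], "turn": [0, 0, 0], "hand": 0}, {"delta_pos": [0.5, 0.1, 0], "turn": [0, 0, 0], "hand": 0}]'

```text
clock: 48.8
eef_pos: [523.2, 191.3, 35.1]
eef_rot: [3.141, 0.0, -2.827]
wrist_force: [-1.3, 1.5, 7.6]
finger_gap: 19.8
```

carry_out --series '[{"delta_pos": [0.5, 0.2, 0], "turn": [0, 0, 0], "hand": 0}, {"delta_pos": [0.5, 0.2, 0], "turn": [0, 0, 0], "hand": 0}]'

```text
clock: 49.05
eef_pos: [523.7, 191.5, 35.1]
eef_rot: [3.141, 0.0, -2.827]
wrist_force: [-1.1, 1.1, 7.7]
finger_gap: 19.8
```

carry_out --series '[{"delta_pos": [0.4, 0.1, 0], "turn": [0, 0, 0], "hand": 0}, {"delta_pos": [0.4, 0.1, 0], "turn": [0, 0, 0], "hand": 0}]'

```text
clock: 49.3
eef_pos: [524.0, 191.6, 35.0]
eef_rot: [3.141, 0.0, -2.827]
wrist_force: [-2.0, 1.0, 7.7]
finger_gap: 19.9
```

carry_out --series '[{"delta_pos": [0.4, 0.1, 0], "turn": [0, 0, 0], "hand": 0}, {"delta_pos": [0.4, 0.1, 0], "turn": [0, 0, 0], "hand": 0}]'

```text
clock: 49.55
eef_pos: [524.3, 191.6, 35.0]
eef_rot: [3.141, -0.0, -2.827]
wrist_force: [-3.4, 1.3, 8.7]
finger_gap: 19.9
```

carry_out --series '[{"delta_pos": [0.4, 0.1, 0], "turn": [0, 0, 0], "hand": 0}, {"delta_pos": [0.4, 0.1, 0], "turn": [0, 0, 0], "hand": 0}]'

```text
clock: 49.8
eef_pos: [524.3, 191.6, 35.0]
eef_rot: [3.141, -0.001, -2.827]
wrist_force: [-6.4, 0.1, 10.1]
finger_gap: 20.0
```

```bash
python3 - <<'E'
from h import *
s=read_state();print(s["eef_pos"].round(2),s["wrist_force"].round(2))
c,im=shot("scene","f1");cv2.imwrite("pics/f1c.png",cv2.resize(im[215:330,230:350],None,fx=5,fy=5,interpolation=cv2.INTER_CUBIC))
E
```

```text
[524.29 191.65  35.04] [-6.4   0.11 10.14]
```

View pics/f1c.png

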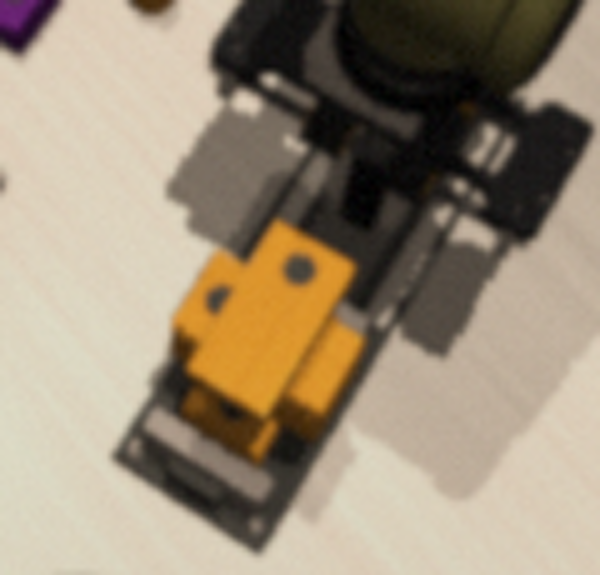

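carry_out --series '[{"delta_pos": [0, 0, 0], "turn": [0, 0, 0], "hand": 0.5}, {"delta_pos": [0, 0, 0], "turn": [0, 0, 0], "hand": 0.5}, {"delta_pos": [0, 0, 0], "turn": [0, 0, 0], "hand": 0.5}, {"delta_pos": [-4, -1.3, 20], "turn": [0, 0, 0], "hand": 0.6}, {"delta_pos": [-4, -1.3, 60], "turn": [0, 0, 0], "hand": 0.6}, {"delta_pos": [-4, -1.3, 110], "turn": [0, 0, 0], "hand": 0.6}, {"delta_pos": [-4, -1.3, 160], "turn": [0, 0, 0], "hand": 0.6}, {"delta_pos": [-4, -1.3, 170], "turn": [0, 0, 0], "hand": 0.6}]'

```text
clock: 50.85
eef_pos: [521.8, 190.6, 207.9]
eef_rot: [-3.142, 0.005, -2.827]
wrist_force: [-0.4, -0.0, -0.0]
finger_gap: 56.3
```

carry_out --series '[{"delta_pos": [172, 55.5, 0], "turn": [0, 0, 0], "hand": 0.6}, {"delta_pos": [172, 55.5, 0], "turn": [0, 0, 0], "hand": 0.6}, {"delta_pos": [172, 55.5, 0], "turn": [0, 0, 0], "hand": 0.6}, {"delta_pos": [172, 55.5, 0], "turn": [0, 0, 0], "hand": 0.6}, {"delta_pos": [172, 55.5, 0], "turn": [0, 0, 0], "hand": 0.6}]'

```text
clock: 51.48
eef_pos: [692.2, 245.7, 203.1]
eef_rot: [3.141, -0.002, -2.827]
wrist_force: [-0.8, -0.6, -0.3]
finger_gap: 56.5
```

```bash
python3 - <<'E'
from h import *
c,im=shot("wrist","f2");s=read_state();print(s["eef_pos"],s["eef_rot"]);np.save("cal_f2.npy",c["pose"])
cv2.imwrite("pics/f2c.png",cv2.resize(cv2.convertScaleAbs(im,alpha=1.9)[10:160,180:340],None,fx=4,fy=4,interpolation=cv2.INTER_NEAREST))
E
```

```text
[692.04758674 245.6683486  204.39356251] [ 3.14145238e+00 -8.43944847e-04 -2.82674246e+00]
```

View pics/f2c.png

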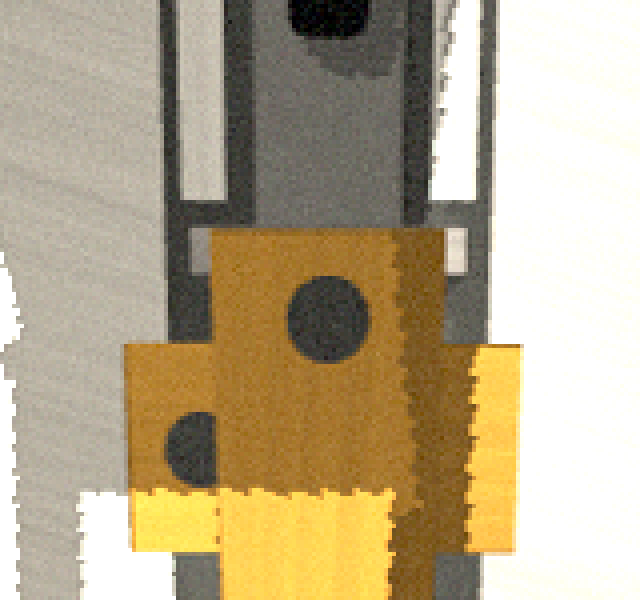

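```bash
python3 - <<'E'
from h import *
c=get_calibration("wrist");c["pose"]=np.load("cal_f2.npy")
f=lambda x,y:(180+(x+.5)/4-.5,10+(y+.5)/4-.5)
ex=np.array([.9511,.3090]);ey=np.array([-.309,.9511])
J=onz(c,[f(200,276),f(457,276)],42.5)[:,:2];print("jaw face",J@ex)
T=onz(c,[f(211,229),f(444,229)],130.4)[:,:2];print("top thick edge",T@ex,T@ey)
shot("top","f2t")
E
```

```text
jaw face [627.67446288 627.55321875]
top thick edge [629.52971118 629.44960162] [-2.96534745 40.07354683]
```

View pics/f2t.png

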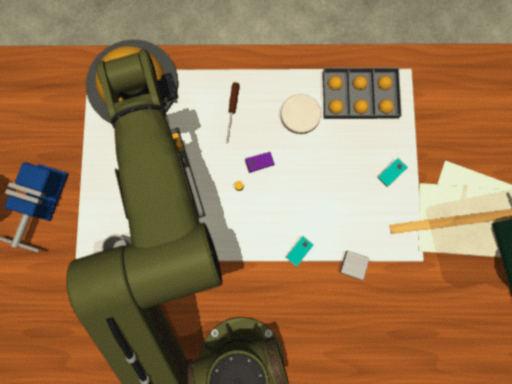

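```bash
python3 - <<'E'
from h import *
s=read_state();print(s["clock"],s["wrist_force"].round(2));print(sign_off())
E
```

```text
51.575 [-0.1   0.79  1.4 ]
the job is handed in; nothing more can be done
None
```

I drew the jaw back to its stop and stacked all five brass ingots on the stacking place. There are two level layers of two, crosswise to each other, with the odd fifth ingot lying lengthwise on top. I then slid the jaw up to the bottom ingots, released it and handed the job in at 51.6 s of the 210 s allowed.

- **Stack:** in the wrist images each ingot sat within about 1 mm of the stacking place. The top ingot's edge was in the same place (629.5 mm along the jig) before and after the jaw came up.
- **Jaw:** it stopped moving as the push rose from about 2 N to about 6 N. At that point the arm reading put it at about 24.7–25.1 mm, and the last image measured about 25.3 mm. The brief says 26 mm for a centred ingot; I put the difference down to the bottom ingot's thick end, whose lower edge sticks out about 1 mm further.
- **Disagreement:** the camera and the arm readings differed by about (0.4, 1.7) mm. I corrected for this using contact with the jaw handle.
- **Not confirmed:** I inferred the jaw's contact from force and position, because the contact edge itself is hidden in the images. The last top view shows the disc, hand tool, bar end and bench block, plus the purple and turquoise look-alikes, where they were. The arm hid most of the cup there, but it was in place in the scene view after the last ingot was set down.

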